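# Lock away the office stamps at closing time

## Task

It is closing time: stand the two rubber stamps left out on the worktop upright on the floor of the two empty compartments of the wooden stamp case, leaving the stored stamps in theirs. Then close the lid, swing the hasp down over its staple, and move the pin from its parking loop to the staple, dropping it in until its collar rests on the loop. Leave the moistener, the label roll and the glue jar where they are.

Things in the scene. Friction and masses are not known exactly. Their poses are not given: they have to be found in the camera images.
- stamp_case: wooden stamp case, fixed, 144 mm deep (x) by 212 mm wide (y), 126 mm high when shut; origin under its centre, x from its front (x = -72 mm) to its hinged back, y left, z up. Base walls 7 mm thick, top at z = 66 mm. Two rows of three compartments on a floor at z = 30 mm, row pitch 44 mm, column pitch 64 mm, 5 mm dividers 24 mm high; a strip before and a pencil trough behind them
- cell_0 (a point): floor centre of compartment 0 of the stamp case (front row, left as seen from the robot); axes as the case; 39 mm (x) by 59 mm (y) inside, so a stamp stands with its foot's long side along the case's y, handle well above the walls; it may hold a stamp or be empty
- cell_1 (a point): floor centre of compartment 1 of the stamp case (front row, middle as seen from the robot); axes as the case; 39 mm (x) by 59 mm (y) inside, so a stamp stands with its foot's long side along the case's y, handle well above the walls; it may hold a stamp or be empty
- cell_2 (a point): floor centre of compartment 2 of the stamp case (front row, right as seen from the robot); axes as the case; 39 mm (x) by 59 mm (y) inside, so a stamp stands with its foot's long side along the case's y, handle well above the walls; it may hold a stamp or be empty
- cell_3 (a point): floor centre of compartment 3 of the stamp case (back row, left as seen from the robot); axes as the case; 39 mm (x) by 59 mm (y) inside, so a stamp stands with its foot's long side along the case's y, handle well above the walls; it may hold a stamp or be empty
- cell_4 (a point): floor centre of compartment 4 of the stamp case (back row, middle as seen from the robot); axes as the case; 39 mm (x) by 59 mm (y) inside, so a stamp stands with its foot's long side along the case's y, handle well above the walls; it may hold a stamp or be empty
- cell_5 (a point): floor centre of compartment 5 of the stamp case (back row, right as seen from the robot); axes as the case; 39 mm (x) by 59 mm (y) inside, so a stamp stands with its foot's long side along the case's y, handle well above the walls; it may hold a stamp or be empty
- stored_stamp_0: rubber stamp already stored in one of the compartments (which one varies): rectangular wooden foot 22 x 44 mm (x by y) and 22 mm high, turned round handle 28 to 30 mm across at its knob, 84 mm high overall, under 100 g; origin at the centre of its underside, z up; best held by the knob, about 12 mm below its top
- stored_stamp_1: rubber stamp already stored in one of the compartments (which one varies): rectangular wooden foot 18 x 34 mm (x by y) and 22 mm high, turned round handle 28 to 30 mm across at its knob, 77 mm high overall, under 100 g; origin at the centre of its underside, z up; best held by the knob, about 12 mm below its top
- stored_stamp_2: rubber stamp already stored in one of the compartments (which one varies): rectangular wooden foot 26 x 50 mm (x by y) and 22 mm high, turned round handle 28 to 30 mm across at its knob, 80 mm high overall, under 100 g; origin at the centre of its underside, z up; best held by the knob, about 12 mm below its top
- stored_stamp_3: rubber stamp already stored in one of the compartments (which one varies): rectangular wooden foot 30 x 36 mm (x by y) and 22 mm high, turned round handle 28 to 30 mm across at its knob, 86 mm high overall, under 100 g; origin at the centre of its underside, z up; best held by the knob, about 12 mm below its top
- loose_stamp_a: rubber stamp standing out on the worktop: rectangular wooden foot 22 x 44 mm (x by y) and 22 mm high, turned round handle 28 to 30 mm across at its knob, 84 mm high overall, under 100 g; origin at the centre of its underside, z up; best held by the knob, about 12 mm below its top
- loose_stamp_b: rubber stamp standing out on the worktop: rectangular wooden foot 26 x 50 mm (x by y) and 22 mm high, turned round handle 28 to 30 mm across at its knob, 80 mm high overall, under 100 g; origin at the centre of its underside, z up; best held by the knob, about 12 mm below its top
- lid (a joint): opening angle of the case's lid, rad: 0 = shut, 1.265 = its stop. Open, it still leans forward over the back row, so the hand must reach in there tilted, coming from the front. The lid is a tray 60 mm deep; stiff friction hinges hold it at any angle (about 5 N near its free edge moves it)
- lid_hinge (a point): middle of the lid's hinge line, at the top of the case's back wall (case x = 72 mm, z = 66 mm); the line runs along the case's y
- lid_edge (a point): middle of the lid's free edge on its flat outer face: 144 mm in front of the hinge line and 60 mm above it when shut; moves with the lid, z its outer face's outward normal, y along the hinge
- hasp (a joint): angle of the hasp to the lid's front face, rad: 0 = flat against the front of the shut case, 1.57 = sticking straight out, 2.6 = its stop, folded up; light friction holds it at any angle
- hasp_hinge (a point): middle of the hasp's hinge line, along the case's y on the lid's front face, 14 mm above the lid's rim (80 mm above the worktop when shut, 3.5 mm in front of the face)
- hasp_end (a point): middle of the free end of the hasp, a steel plate 2.5 mm thick, 44 mm wide and 67 mm long from its hinge; plain for the first 36 mm, then a slot 26 mm wide and 24 mm long that passes over the staple
- staple (a point): centre of the staple's opening: a level loop of 5 mm steel rod standing out 38 mm from the middle of the case's front, 40 mm above the worktop; its opening, 12 mm wide (y), is seen from above; the point lies 21 mm in front of the case
- pin: steel retaining pin 95 mm long, parked upright at the start in an equal loop 72 mm left of the staple; origin at its foot, z up along it. Shank 7 mm thick, foot tapered; collar 23 mm across, its underside 31 mm above the foot, rests on the loop's rods when the pin is in; above it an 8 mm stem and from 70 to 95 mm a round black knob 17 mm across. 50 g
- moistener: round stamp moistener with a sponge, 72 mm across, 30 mm high, origin under its centre; to be left alone
- label_roll: white roll of labels standing on end, 66 mm across, 40 mm high, origin under its centre; to be left alone
- glue_jar: glue jar, 56 mm across, 95 mm high, origin under its centre; to be left alone
Not all that is in view belongs to the job. What is shaped like the stored_stamp_0 but orange is not meant. Leave any purple look-alike of the loose_stamp_a alone.

How it is judged:
By the outcome, as a careful person would: the job done as asked, in the order asked, and still so for the second after the job is handed in, with the robot touching nothing.
It also fails if it takes over 72 s, if anything falls off the work surface, if the arm or the gripper's body presses on something with over 40 N, if the wrist force passes 120 N, or if a joint passes its speed limit or range.

## Robot

A 6-joint arm with a two-finger parallel gripper is mounted at the origin on the work surface; the furniture and walls round the work are solid. World frame = base frame: x ahead of the robot, y to its left, z up, the work surface at z = 0. Lengths are in mm, angles in rad, forces in N, time in s.
With the tool pointing down it reaches from about 275 to 750 mm from the base axis. Payload 10.2 kg.
Tool frame: the origin (TCP) lies midway between the tips of the shut fingers; the grasp point (between the pads) lies 19 mm behind it; z points along the fingers, y is the direction in which the jaws open and shut (so a half turn about z gives the same grasp; the last joint's range is limited). The gripper opens to 85 mm and grips with 20 to 120 N. Pads are 22 mm wide; open, the fingers measure 114 mm over their backs; the gripper's body (76 mm by 85 mm) begins 54 mm behind the grasp point. The pads swing forward as they close: fully open they stand 13 mm farther back than shut.
Start: joints at [-0.223, 0.313, 1.498, -0, 1.331, -0.223], TCP at [525.006, -0.013, 231.294] pointing down, gripper open.
Joint ranges: [-2.94, 2.94], [-0.97, 2.17], [0.19, 2.56], [-1.23, 4.37], [0.02, 3.11], [-2.88, 2.88]. Speed limits (rad/s): [2.39, 2.39, 3.01, 3.14, 3.14, 3.14].

## Interface

Orientations are given as a unit quaternion [x, y, z, w].
In Python, from bench import read_state, cams, workorder gives the robot as it stands.
- The arm moves only by the tool arm_command, never from a script. Its argument "commands" is a list of rows, each an object of numbers: "x", "y", "z": the shift along the tool's x, y, z in cm; "wx", "wy", "wz": the turn, a rotation vector about the tool's x, y, z in rad. A call has exactly 10 rows; each row shifts and turns the commanded pose from where the row before left it, along the tool's axes as they then stand; what a row does not reach is not made up. A row lasts 1/12 s, in which the tool goes at most 41.7 mm and 7.16 degrees, less where a joint would pass 70% of its speed; a pose out of reach is approached as far as the arm can. A call with a gripper value outside its range is refused whole. "claw" is the closure, from -1 (fully open) to 1 (shut), set as the call begins (left out, the last holds). The fingers move at their own pace and stop on an object; "force" is the grip in N (left out, the last holds). Time passes only in rows, so rows that do not move let the fingers close, or fill a call up. It gives the time, the measured TCP pose, the force and the opening at its end, in the units of the state.
- read_state(): the state, without advancing time (a new reading comes with each control period).
- cams.read_camera(name): name is "scene" or "side" or "wrist"; returns a dict with "image" (384x512x3 uint8, red, green, blue), "vfov" (degrees; the focal length in pixels is half the picture's height over the tangent of half this angle, whatever the lens; pixels are square), "cx", "cy" (the principal point, pixels), "origin" and "rotation" of the camera in the world. Camera axes: x right, y down, z forward; pixel columns grow to the right and rows downward; lengths in mm; the calibration is good to about 2 mm. A picture is of the moment at which its call begins. There is no depth.
- workorder.job_done(): hands the job in, once; it reports no verdict.
The state is a dict: "time_s": time; "joint_positions": joint angles; "qvel": joint speeds; "effort": joint torques, N m; "ee_pos": TCP position; "orientation": TCP orientation; "force": force on the tool from outside, world axes, zero at the start; "ft_torque": the same for the moment, N m; "gripper_width": opening from 0.0 (shut) to 1.0 (fully open).
Only numpy, scipy, OpenCV 4.12 (cv2) and the standard library are available. Lean on these libraries where they do the work, as an engineer would, in place of code of your own. Each camera call takes 0.05 s, during which the arm holds its last target.

## Working session

There is one attempt and no reset: what is moved stays moved. The work goes in short steps, Python scripts to look and compute and a tool call to move; the robot and the scene stay as the last step left them, time stands still between calls to the robot, and variables do not carry over. Pictures are saved under pics/ and viewed, and the job is handed in when it is done.

Besides the shell and the picture viewer there is one more tool, called after "Request:" in YAML: its name, and indented under it one key for each argument. arm_command: Moves the arm, as the interface text tells. Its arguments: {"type":"object","properties":{"commands":{"type":"array"},"claw":{"type":"number"},"force":{"type":"number"}},"required":["commands"]}

```bash
mkdir -p pics; ls; python3 - <<'E'
from bench import read_state, cams
import cv2
print(read_state())
for n in ["scene","side","wrist"]:
    c=cams.read_camera(n); cv2.imwrite(f"pics/{n}0.png",c["image"][:,:,::-1])
    print(n,c["vfov"],c["cx"],c["cy"],c["origin"],c["rotation"])
E
```

```text
pics
{'time_s': 0.0, 'joint_positions': array([-2.23383512e-01,  3.13446572e-01,  1.49842844e+00, -3.59201243e-06,
        1.33098326e+00, -2.23399027e-01]), 'qvel': array([-0.00016606,  0.00011706, -0.00072166, -0.00190168,  0.00148287,
       -0.00216407]), 'effort': array([-5.78409599e-04, -4.12261176e+01, -2.59742296e+01, -3.58453699e-04,
        4.11797926e-03, -1.23038126e-05]), 'ee_pos': array([5.24750167e+02, 5.23327870e-02, 2.30740079e+02]), 'orientation': array([ 7.07100852e-01,  7.07112427e-01, -3.38691130e-04, -5.34546033e-04]), 'force': array([-0.15210878, -0.67319142,  0.17647187]), 'ft_torque': array([-0.01761802, -0.05357065, -0.03035935]), 'gripper_width': 0.998428116712402}
scene 42.77697143088538 250.26303567111717 193.01371364017578 [-460.20545419 -532.82626005  923.91894481] [ 0.76411767 -0.44627208  0.24150885 -0.39829498]
side 57.972838356481056 251.21576805013882 187.11878669504227 [275.80504584 815.16796369 725.74312522] [-0.17585565  0.87812834 -0.43651572  0.08613618]
wrist 69.56211192015073 258.0517975370227 186.98701828669755 [525.46001831  84.72144504 373.92478877] [ 9.86145956e-01  5.63714933e-04 -1.49955635e-04  1.65878911e-01]
```

View pics/scene0.png

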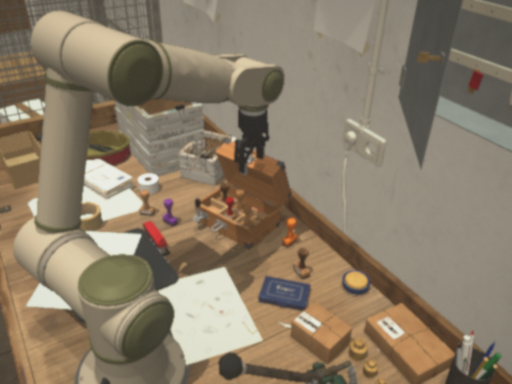

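View pics/side0.png

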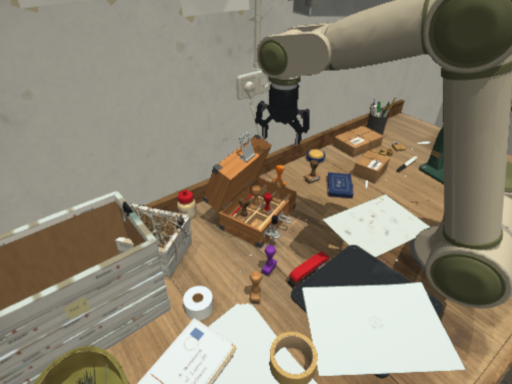

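View pics/wrist0.png

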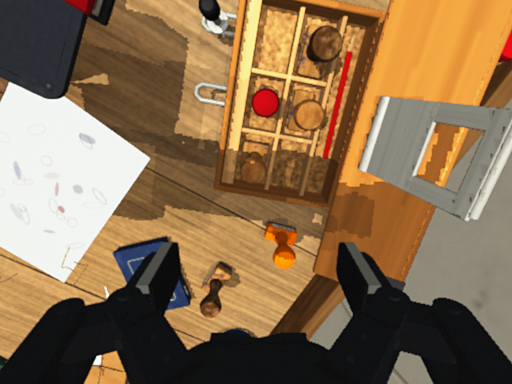

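```bash
cat > h.py <<'E'
import numpy as np, cv2
from bench import read_state, cams
from scipy.spatial.transform import Rotation as R
def cam(n,save=None):
    c=cams.read_camera(n)
    if save: cv2.imwrite(f"pics/{save}.png",c["image"][:,:,::-1])
    return c
def ray(c,u,v):
    f=c["image"].shape[0]/2/np.tan(np.radians(c["vfov"])/2)
    d=R.from_quat(c["rotation"]).apply([(u-c["cx"])/f,(v-c["cy"])/f,1.0]); return np.array(c["origin"]),d/np.linalg.norm(d)
def onz(c,u,v,z):
    o,d=ray(c,u,v); return o+d*(z-o[2])/d[2]
def proj(c,p):
    f=c["image"].shape[0]/2/np.tan(np.radians(c["vfov"])/2)
    q=R.from_quat(c["rotation"]).inv().apply(np.array(p)-c["origin"]); return f*q[0]/q[2]+c["cx"],f*q[1]/q[2]+c["cy"]
def tri(l):
    A=np.zeros((3,3));b=np.zeros(3)
    for o,d in l:
        P=np.eye(3)-np.outer(d,d);A+=P;b+=P@o
    x=np.linalg.solve(A,b); return x,[np.linalg.norm((np.eye(3)-np.outer(d,d))@(x-o)) for o,d in l]
def crop(img,x0,y0,x1,y1,s,name):
    cv2.imwrite(f"pics/{name}.png",cv2.resize(img[y0:y1,x0:x1,::-1],None,fx=s,fy=s,interpolation=cv2.INTER_CUBIC))
E
python3 - <<'E'
from h import *
w=cv2.imread("pics/wrist0.png")[:,:,::-1]
s=cv2.imread("pics/scene0.png")[:,:,::-1]
d=cv2.imread("pics/side0.png")[:,:,::-1]
crop(w,180,0,400,220,3.4*0.8,"w0a")
crop(d,200,120,350,310,3.1,"d0a")
crop(s,120,140,330,300,3.7,"s0a")
E
```

```text
(no output)
```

View pics/w0a.png

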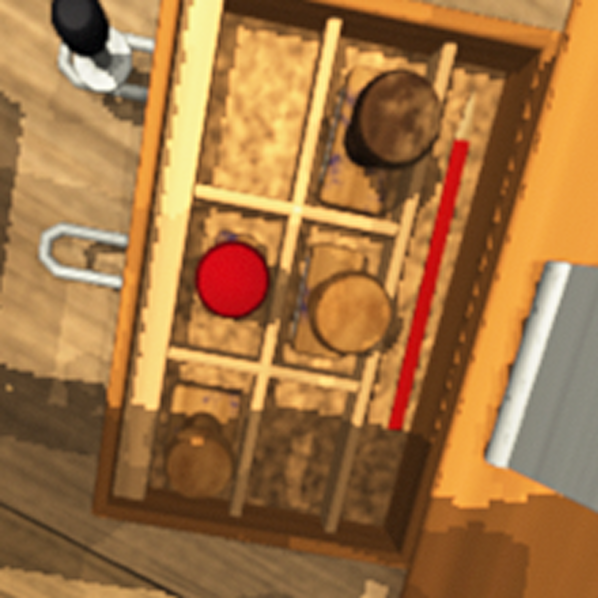

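View pics/d0a.png

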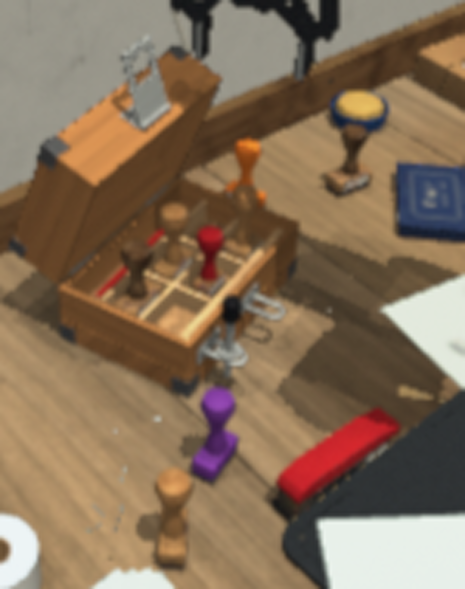

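View pics/s0a.png

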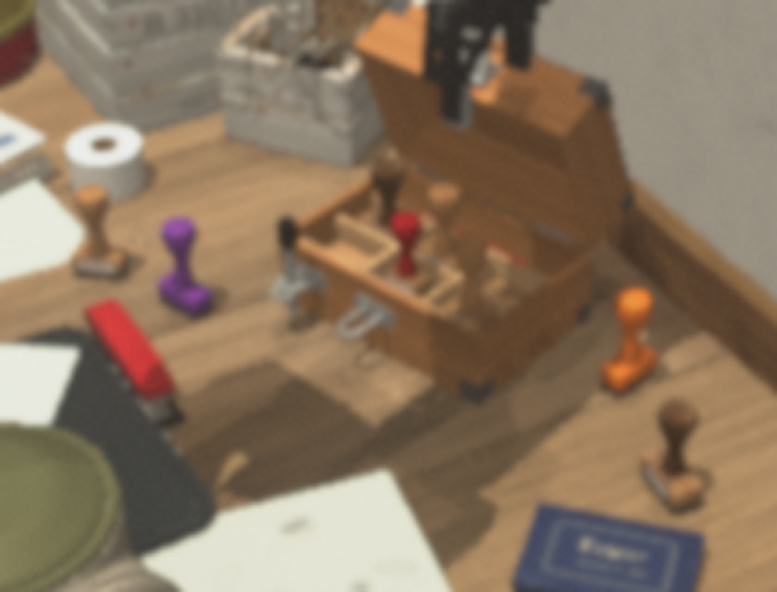

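```bash
python3 - <<'E'
from h import *
np.set_printoptions(precision=1,suppress=True)
c={n:cam(n) for n in ["scene","side","wrist"]}
def T(**k):
    x,e=tri([ray(c[n],*p) for n,p in k.items()]); return x,np.array(e)
print("tan top",*T(scene=(145,190),side=(256,272)))
print("brown top",*T(scene=(303,250),side=(314,161),wrist=(210,304)))
print("pin knob top",*T(scene=(198,200),side=(275,217),wrist=(208,5)))
print("purple",*T(scene=(168,200.5),side=(270,247)))
print("orange",*T(scene=(291,220),side=(280,167),wrist=(284,254)))
w=c["wrist"]
print("FR",onz(w,215,189,66),"BL",onz(w,386,13,66),"BR",onz(w,329,208,66),"staple",onz(w,212,94,40))
for p in [(237,0),(216,187)]: print("front rim",onz(w,*p,66))
print("label",onz(c["side"],198,295,40),"blue book",onz(w,145,270,20))
E
```

```text
tan top [463.9 331.4  87.4] [0.5 0.5]
brown top [ 461.2 -190.2   77. ] [2.2 3.7 5.1]
pin knob top [482.7 152.3 102.4] [1.8 1.7 1.4]
purple [461.1 242.7  82.7] [0.6 0.6]
orange [ 557.6 -109.6   79.5] [3.  2.8 4.2]
FR [474.7 -24.6  66. ] BL [649.4 156.5  66. ] BR [611.6 -48.9  66. ] staple [472.8  81.7  40. ]
front rim [505.3 167.1  66. ]
front rim [476.  -22.1  66. ]
label [576.5 409.8  40. ] blue book [ 354.7 -171.1   20. ]
```

Request:
arm_command:
  commands:
    - {"x":-3.8,"y":-1.3}
    - {"x":-3.8,"y":-1.3}
    - {"x":-3.8,"y":-1.3}
    - {"x":-3.8,"y":-1.3}
    - {"x":-3.8,"y":-1.3,"wz":-0.12}
    - {"wz":-0.12}
    - {"wz":-0.12}
    - {"wz":-0.12}
    - {"wz":-0.12}
    - {"wz":-0.12}
  claw: -0.4
  force: 40

```text
invalid input at $.commands[0]: expected keys x, y, z, wx, wy, wz
```

Request:
arm_command:
  commands:
    - {"wz":-0.12}
    - {"wz":-0.12}
    - {"wz":-0.12}
    - {"wz":-0.12}
    - {"wz":-0.12}
    - {"wz":-0.12}
    - {"wz":-0.12}
    - {}
    - {}
    - {}

```text
invalid input at $.commands[0]: expected keys x, y, z, wx, wy, wz
```

```bash
python3 - <<'E'
from h import *
np.set_printoptions(precision=3,suppress=True)
s=read_state();print(s["time_s"],s["ee_pos"],s["orientation"],s["joint_positions"])
c=cam("wrist","w1")
crop(c["image"],100,50,420,290,2.5,"w1c")
E
```

```text
0.3 [524.946  -0.015 231.113] [ 0.707  0.707 -0.    -0.   ] [-0.223  0.313  1.498  0.     1.331 -0.223]
```

View pics/w1c.png

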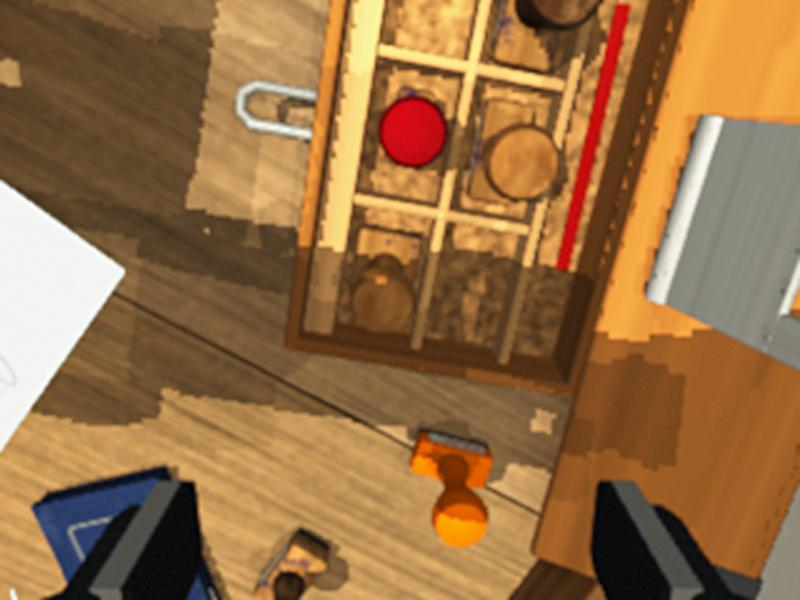

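Request:
arm_command:
  commands:
    - {"x":-3.8,"y":-1.3,"z":0,"wx":0,"wy":0,"wz":0}
    - {"x":-3.8,"y":-1.3,"z":0,"wx":0,"wy":0,"wz":0}
    - {"x":-3.8,"y":-1.3,"z":0,"wx":0,"wy":0,"wz":0}
    - {"x":-3.8,"y":-1.3,"z":0,"wx":0,"wy":0,"wz":0}
    - {"x":-3.8,"y":-1.3,"z":0,"wx":0,"wy":0,"wz":-0.12}
    - {"x":0,"y":0,"z":0,"wx":0,"wy":0,"wz":-0.12}
    - {"x":0,"y":0,"z":0,"wx":0,"wy":0,"wz":-0.12}
    - {"x":0,"y":0,"z":0,"wx":0,"wy":0,"wz":-0.12}
    - {"x":0,"y":0,"z":0,"wx":0,"wy":0,"wz":-0.12}
    - {"x":0,"y":0,"z":0,"wx":0,"wy":0,"wz":-0.12}
  claw: -0.4
  force: 40

```text
time_s: 1.18
ee_pos: [461.2, -186.9, 231.3]
orientation: [0.415, 0.91, -0.0, -0.0]
force: [-0.2, 0.4, 1.0]
gripper_width: 0.701
```

```bash
python3 - <<'E'
from h import *
np.set_printoptions(precision=3,suppress=True)
s=read_state();print(s["time_s"],s["ee_pos"],s["orientation"],s["joint_positions"])
c=cam("wrist","w1")
crop(c["image"],0,0,512,384,1.5,"w1c")
E
```

```text
1.1833 [ 461.16  -186.939  231.292] [ 0.415  0.91  -0.    -0.   ] [-0.621  0.253  1.578 -0.     1.311 -1.336]
```

View pics/w1c.png

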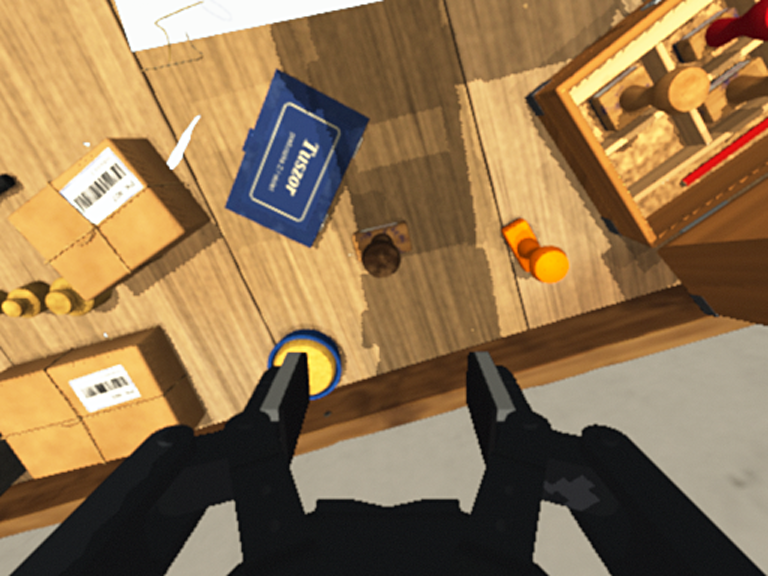

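```bash
python3 - <<'E'
from h import *
w=cv2.imread("pics/w1.png")[:,:,::-1]
crop(w,225,135,285,195,10,"w1d")
crop(w,345,0,512,215,2.7,"w1e")
E
```

```text
(no output)
```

View pics/w1d.png

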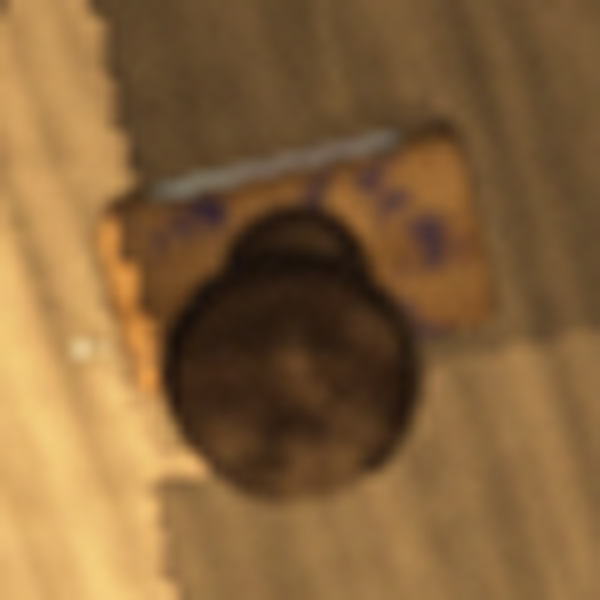

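View pics/w1e.png

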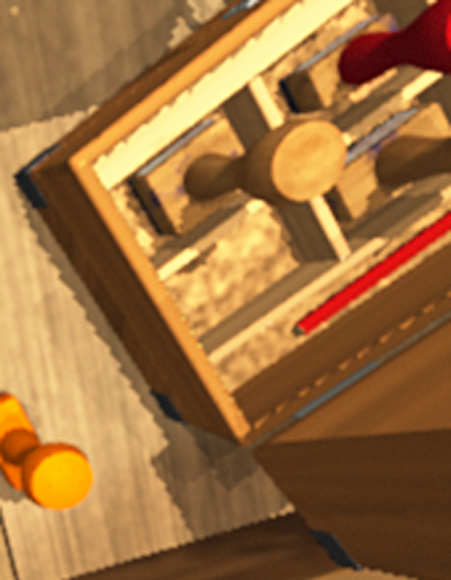

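```bash
python3 - <<'E'
from h import *
np.set_printoptions(precision=2,suppress=True)
c=cam("wrist")
for z in (77,82): print("knob",onz(c,254,172,z))
a,b,d=[onz(c,*p,22) for p in [(240,154.5),(269.5,148),(274,167.5)]]
print(a,b,d,"L",np.linalg.norm(b-a),np.linalg.norm(d-b),"dir",np.degrees(np.arctan2(*(b-a)[[1,0]])),np.degrees(np.arctan2(*(d-b)[[1,0]])))
e=lambda u,v:(345+u/2.7,v/2.7)
FR,BR=onz(c,*e(70,165),66),onz(c,*e(245,440),66)
print("FR",FR,"BR",BR,np.linalg.norm(BR-FR),np.degrees(np.arctan2(*(BR-FR)[[1,0]])))
print("floor base FR",onz(c,*e(20,178),0))
s=read_state();RT=R.from_quat(s["orientation"]).as_matrix();print(RT)
# earlier wrist0 intersections (camera at start pose)
f=192/np.tan(np.radians(69.56211192015073)/2)
import bench
c0=dict(image=np.zeros((384,512,3)),vfov=69.56211192015073,cx=258.05,cy=186.987,origin=[525.46,84.72,373.92],rotation=[ 9.86145956e-01,5.63714933e-04,-1.49955635e-04,1.65878911e-01])
for p in [(470,70),(443,213)]: print("div x",onz(c0,100+p[0]/2.5,50+p[1]/2.5,54))
E
```

```text
knob [ 459.1 -190.2   77. ]
knob [ 458.2  -189.07   82.  ]
[ 439.83 -196.86   22.  ] [ 462.77 -165.24   22.  ] [ 484.63 -180.5    22.  ] L 39.06239962199091 26.66514423690572 dir 54.03488616202202 -34.91486520082021
FR [473.06 -25.31  66.  ] BR [610.12 -46.62  66.  ] 138.7140876620748 -8.836496936307471
floor base FR [474.34 -23.23   0.  ]
[[-0.65  0.76 -0.  ]
 [ 0.76  0.65  0.  ]
 [ 0.   -0.   -1.  ]]
div x [557.56  98.27  54.  ]
div x [547.38  37.01  54.  ]
```

Request:
arm_command:
  commands:
    - {"x":0,"y":0,"z":0,"wx":0,"wy":0,"wz":-0.117}
    - {"x":0,"y":0,"z":0,"wx":0,"wy":0,"wz":-0.118}
    - {"x":0,"y":0,"z":0,"wx":0,"wy":-0.105,"wz":0}
    - {"x":0,"y":0,"z":0,"wx":0,"wy":-0.105,"wz":0}
    - {"x":0,"y":0,"z":0,"wx":0,"wy":-0.105,"wz":0}
    - {"x":0,"y":0,"z":0,"wx":0,"wy":-0.105,"wz":0}
    - {"x":0,"y":0,"z":0,"wx":0,"wy":-0.104,"wz":0}
    - {"x":1.8,"y":0,"z":3.1,"wx":0,"wy":0,"wz":0}
    - {"x":1.8,"y":0,"z":3.1,"wx":0,"wy":0,"wz":0}
    - {"x":0,"y":0,"z":0,"wx":0,"wy":0,"wz":0}

```text
time_s: 2.12
ee_pos: [458.4, -184.8, 154.1]
orientation: [0.3, 0.92, -0.078, 0.242]
force: [-1.7, 0.8, -0.7]
gripper_width: 0.698
```

```bash
cat >> h.py <<'E'
def go(p, wyaw=None):
    "tool-axis shift in cm to reach TCP world p; grasp=G option"
    s=read_state();M=R.from_quat(s["orientation"]).as_matrix()
    print("t",round(s["time_s"],2),"tcp",np.round(s["ee_pos"],1),"z",np.round(M[:,2],3),"y",np.round(M[:,1],3),"shift cm",np.round(M.T@(np.array(p)-s["ee_pos"])/10,2), "w",round(s["gripper_width"],3))
def tcpfor(G):
    M=R.from_quat(read_state()["orientation"]).as_matrix(); return np.array(G)+19*M[:,2]
E
python3 - <<'E'
from h import *
np.set_printoptions(precision=3,suppress=True)
c=cam("wrist","w2")
crop(c["image"],0,0,512,384,1.5,"w2c")
p=tcpfor([459.6,-190.9,70]);print(p);go(p)
print(read_state()["joint_positions"], proj(c,[459.6,-190.9,80]))
E
```

```text
[ 467.223 -196.413   53.493]
t 2.17 tcp [ 460.  -185.9  157.5] z [ 0.401 -0.29  -0.869] y [0.588 0.809 0.001] shift cm [ 4.1  -0.44  9.63] w 0.7
[-0.619  0.117  2.058 -0.008  0.449 -1.554] (np.float64(251.58698480077072), np.float64(161.25038084325274))
```

View pics/w2c.png

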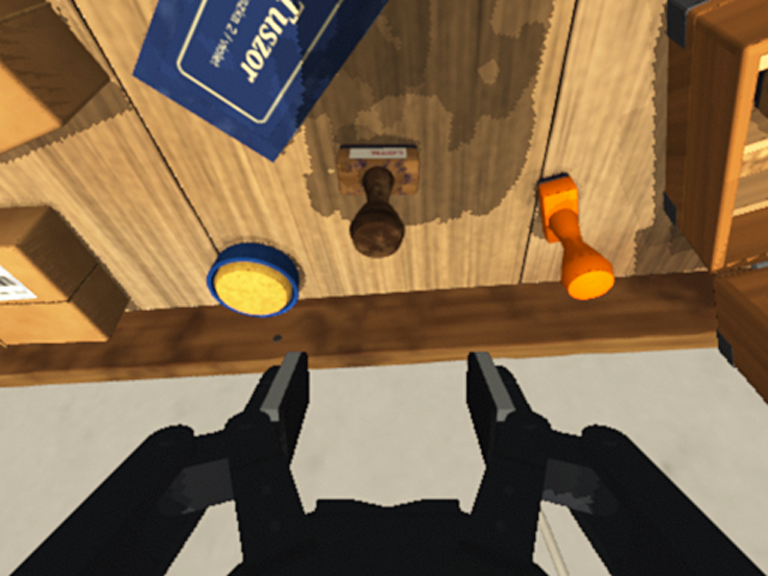

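Request:
arm_command:
  commands:
    - {"x":1.37,"y":-0.15,"z":3.2,"wx":0,"wy":0,"wz":0}
    - {"x":1.37,"y":-0.15,"z":3.2,"wx":0,"wy":0,"wz":0}
    - {"x":0.68,"y":-0.14,"z":1.6,"wx":0,"wy":0,"wz":0}
    - {"x":0.68,"y":0,"z":1.6,"wx":0,"wy":0,"wz":0}
    - {"x":0,"y":0,"z":0,"wx":0,"wy":0,"wz":0}
    - {"x":0,"y":0,"z":0,"wx":0,"wy":0,"wz":0}
    - {"x":0,"y":0,"z":0,"wx":0,"wy":0,"wz":0}
    - {"x":0,"y":0,"z":0,"wx":0,"wy":0,"wz":0}
    - {"x":0,"y":0,"z":0,"wx":0,"wy":0,"wz":0}
    - {"x":0,"y":0,"z":0,"wx":0,"wy":0,"wz":0}

```text
time_s: 3.0
ee_pos: [469.0, -197.8, 56.9]
orientation: [0.297, 0.919, -0.08, 0.247]
force: [0.2, -0.2, 0.6]
gripper_width: 0.706
```

```bash
python3 - <<'E'
from h import *
c=cam("wrist","w3")
crop(c["image"],100,130,400,384,2,"w3c")
go(tcpfor([459.6,-190.9,70]))
E
```

```text
t 3.05 tcp [ 469.  -197.8   56.7] z [ 0.406 -0.294 -0.865] y [0.586 0.81  0.   ] shift cm [0.34 0.01 0.17] w 0.702
```

View pics/w3c.png

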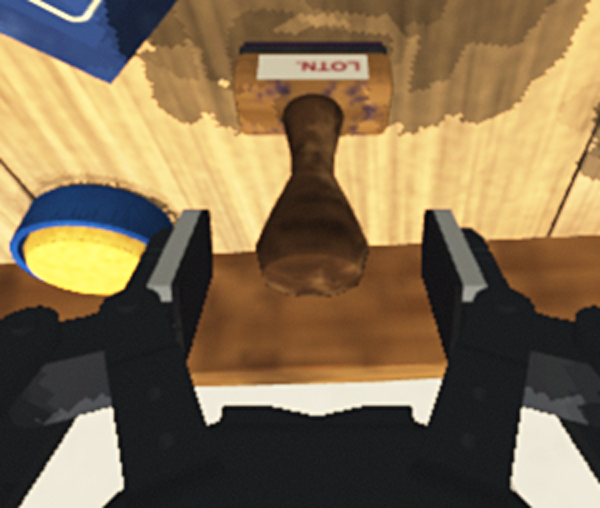

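Request:
arm_command:
  commands:
    - {"x":0.3,"y":0,"z":0.2,"wx":0,"wy":0,"wz":0}
    - {"x":0,"y":0,"z":0,"wx":0,"wy":0,"wz":0}
    - {"x":0,"y":0,"z":0,"wx":0,"wy":0,"wz":0}
    - {"x":0,"y":0,"z":0,"wx":0,"wy":0,"wz":0}
    - {"x":0,"y":0,"z":0,"wx":0,"wy":0,"wz":0}
    - {"x":0,"y":0,"z":0,"wx":0,"wy":0,"wz":0}
    - {"x":0,"y":0,"z":0,"wx":0,"wy":0,"wz":0}
    - {"x":0,"y":0,"z":0,"wx":0,"wy":0,"wz":0}
    - {"x":0,"y":0,"z":0,"wx":0,"wy":0,"wz":0}
    - {"x":0,"y":0,"z":0,"wx":0,"wy":0,"wz":0}
  claw: 0.8
  force: 50

```text
time_s: 3.88
ee_pos: [467.4, -196.7, 52.7]
orientation: [0.297, 0.919, -0.08, 0.246]
force: [-0.5, 0.3, -0.7]
gripper_width: 0.318
```

```bash
python3 - <<'E'
from h import *
c=cam("wrist","w4")
crop(c["image"],100,130,400,384,2,"w4c")
go([460,-190,54])
E
```

```text
t 3.93 tcp [ 467.4 -196.7   52.7] z [ 0.405 -0.293 -0.866] y [ 0.586  0.81  -0.   ] shift cm [ 0.79  0.11 -0.61] w 0.317
```

View pics/w4c.png

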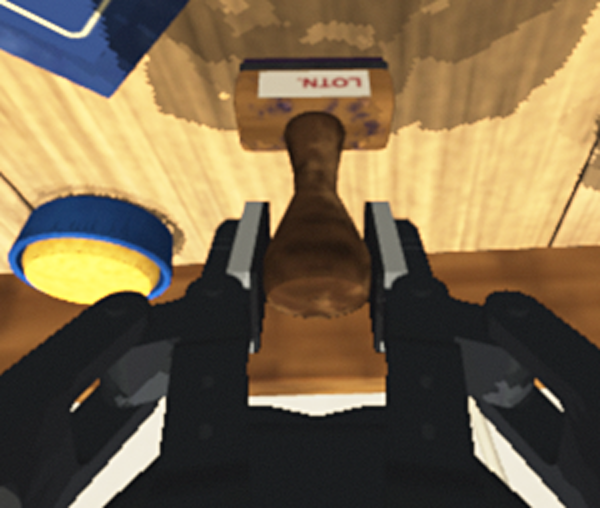

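Request:
arm_command:
  commands:
    - {"x":-0.5,"y":0,"z":-0.87,"wx":0,"wy":0,"wz":0}
    - {"x":-1.5,"y":0,"z":-2.6,"wx":0,"wy":0,"wz":0}
    - {"x":-1.5,"y":0,"z":-2.6,"wx":0,"wy":0,"wz":0}
    - {"x":-1.5,"y":0,"z":-2.6,"wx":0,"wy":0,"wz":0}
    - {"x":0,"y":0,"z":0,"wx":-0.0576,"wy":0,"wz":-0.1}
    - {"x":0,"y":0,"z":0,"wx":-0.0576,"wy":0,"wz":-0.1}
    - {"x":0,"y":0,"z":0,"wx":-0.0576,"wy":0,"wz":-0.1}
    - {"x":0,"y":0,"z":0,"wx":-0.0576,"wy":0,"wz":-0.1}
    - {"x":0,"y":0,"z":0,"wx":0,"wy":0,"wz":0}
    - {"x":0,"y":0,"z":0,"wx":0,"wy":0,"wz":0}

```text
time_s: 4.77
ee_pos: [465.8, -196.8, 151.5]
orientation: [0.154, 0.955, -0.04, 0.251]
force: [-0.3, 0.5, -0.9]
gripper_width: 0.318
```

```bash
python3 - <<'E'
from h import *
for n in ("wrist","scene","side"):
    c=cam(n,n+"5")
    if n!="wrist": crop(c["image"],*((180,160,330,290) if n=="scene" else (200,140,330,240)),5 if n=="scene" else 6,n+"5c")
    else: crop(c["image"],0,0,512,384,1.5,n+"5c")
go([460,-190,54])
E
```

```text
t 4.92 tcp [ 466.1 -196.1  151.5] z [ 0.467 -0.153 -0.871] y [0.312 0.95  0.001] shift cm [5.46 0.38 8.11] w 0.319
```

View pics/wrist5c.png

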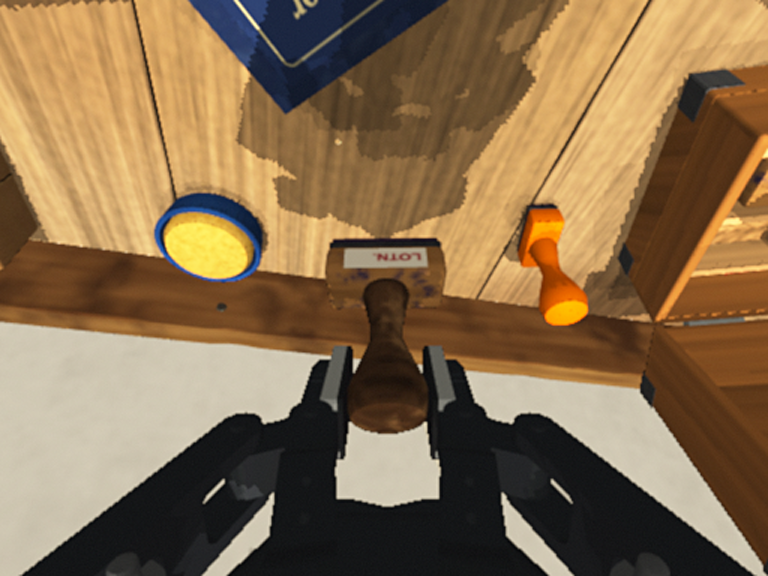

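View pics/scene5c.png

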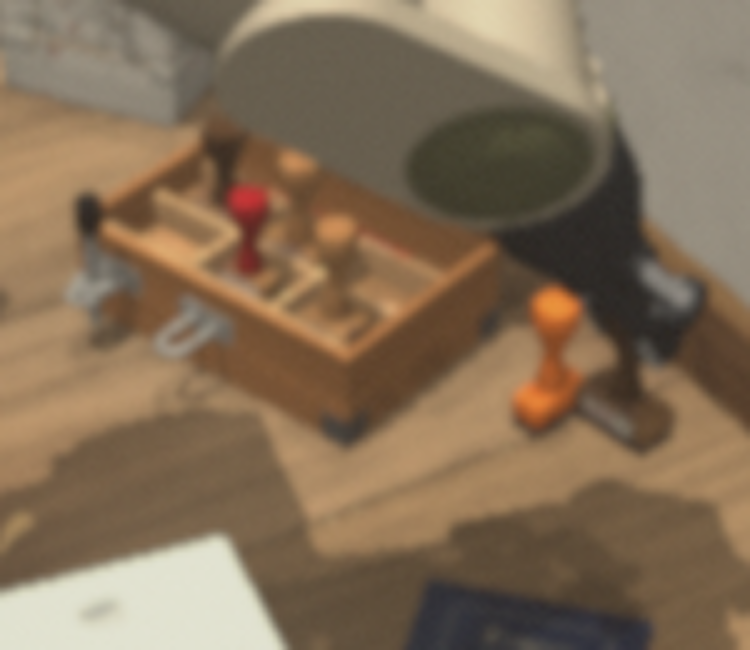

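View pics/side5c.png

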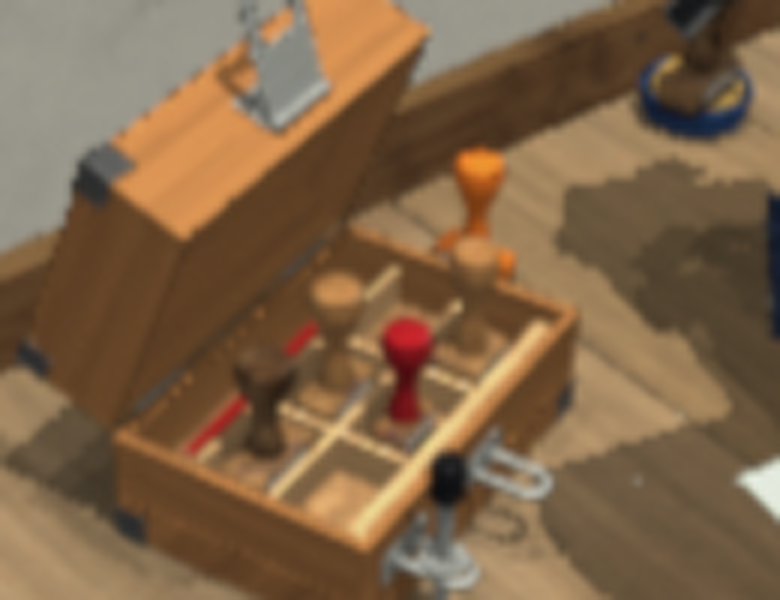

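```bash
python3 - <<'E'
from h import *
np.set_printoptions(precision=1,suppress=True)
s=cam("side");q=cam("scene")
e=lambda u,v:(200+u/6,140+v/6); g=lambda u,v:(180+u/5,160+v/5)
print("side FL",onz(s,*e(370,548),66)[:2],"FR",onz(s,*e(575,315),66)[:2],"BL",onz(s,*e(118,435),66)[:2],"div",onz(s,*e(345,432),54)[:2])
print("scene FR",onz(q,*g(347,358),66)[:2],"FL",onz(q,*g(100,228),66)[:2],"BR",onz(q,*g(497,245),66)[:2])
# model: yaw -9.5, centre
th=np.radians(-9.5);x=np.array([np.cos(th),np.sin(th)]);y=np.array([-x[1],x[0]])
C=np.array([562.6,66.5])
for n,a,b in [("FL",-72,106),("FR",-72,-106),("BL",72,106),("BR",72,-106),("div01",-10,32)]: print(n,C+a*x+b*y)
go([0,0,0]); print(read_state()["joint_positions"])
E
```

```text
side FL [506.9 182.4] FR [471.  -16.9] BL [645.9 157.5] div [551.4 100.7]
scene FR [471.4 -26.6] FL [505.1 160.2] BR [608.2 -52. ]
FL [509.1 182.9]
FR [474.1 -26.2]
BL [651.1 159.2]
BR [616.1 -49.9]
div01 [558.   99.7]
t 5.02 tcp [ 466.1 -196.1  151.5] z [ 0.5 -0.2 -0.9] y [0.3 0.9 0. ] shift cm [ 51.3   4.1 -11.6] w 0.314
[-0.7  0.1  2.   0.4  0.5 -2.3]
```

```bash
python3 - <<'E'
from h import *
go([558,-55,151.5])
E
```

```text
t 5.02 tcp [ 466.1 -196.1  151.5] z [ 0.467 -0.153 -0.871] y [0.311 0.95  0.001] shift cm [-3.77 16.26  2.14] w 0.314
```

Request:
arm_command:
  commands:
    - {"x":-0.75,"y":3.25,"z":0.43,"wx":0,"wy":0,"wz":0}
    - {"x":-0.75,"y":3.25,"z":0.43,"wx":0,"wy":0,"wz":0}
    - {"x":-0.75,"y":3.25,"z":0.43,"wx":0,"wy":0,"wz":0}
    - {"x":-0.75,"y":3.25,"z":0.43,"wx":0,"wy":0,"wz":0}
    - {"x":-0.75,"y":3.25,"z":0.43,"wx":0,"wy":0,"wz":0}
    - {"x":0,"y":0,"z":0,"wx":-0.026,"wy":0,"wz":-0.044}
    - {"x":0,"y":0,"z":0,"wx":-0.026,"wy":0,"wz":-0.044}
    - {"x":0,"y":0,"z":0,"wx":-0.026,"wy":0,"wz":-0.044}
    - {"x":0,"y":0,"z":0,"wx":0,"wy":0,"wz":0}
    - {"x":0,"y":0,"z":0,"wx":0,"wy":0,"wz":0}

```text
time_s: 5.85
ee_pos: [557.6, -55.4, 151.3]
orientation: [0.08, 0.964, -0.019, 0.254]
force: [-0.1, -0.0, -1.0]
gripper_width: 0.32
```

```bash
python3 - <<'E'
from h import *
c=cam("wrist","w6");crop(c["image"],0,0,512,384,1.5,"w6c")
go([571.8,-0.3,151.5]);print(read_state()["joint_positions"].round(2))
E
```

```text
t 5.9 tcp [557.6 -55.4 151.3] z [ 0.486 -0.078 -0.871] y [0.164 0.986 0.004] shift cm [-0.44  5.67  0.25] w 0.319
[-0.35  0.25  1.9   0.2   0.49 -1.91]
```

View pics/w6c.png

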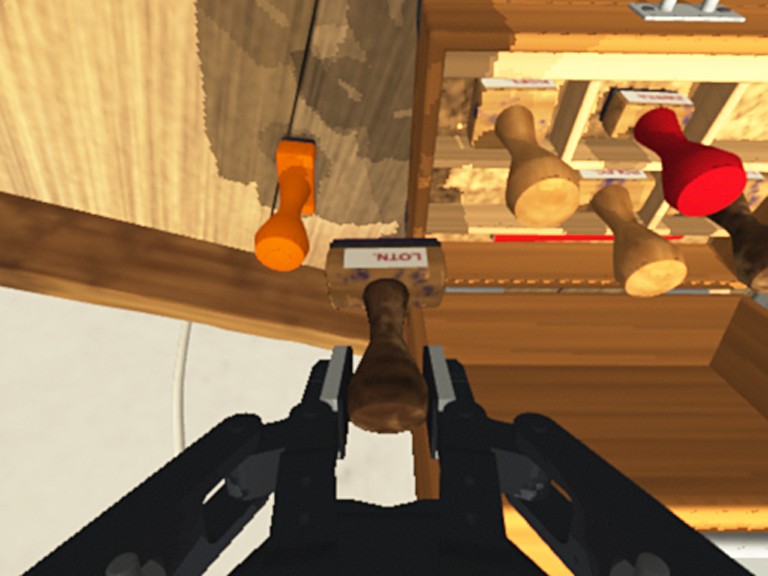

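```bash
python3 - <<'E'
from h import *
w=cv2.imread("pics/w6.png")[:,:,::-1]
crop(w,265,10,425,170,5,"w6d")
E
```

```text
(no output)
```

View pics/w6d.png

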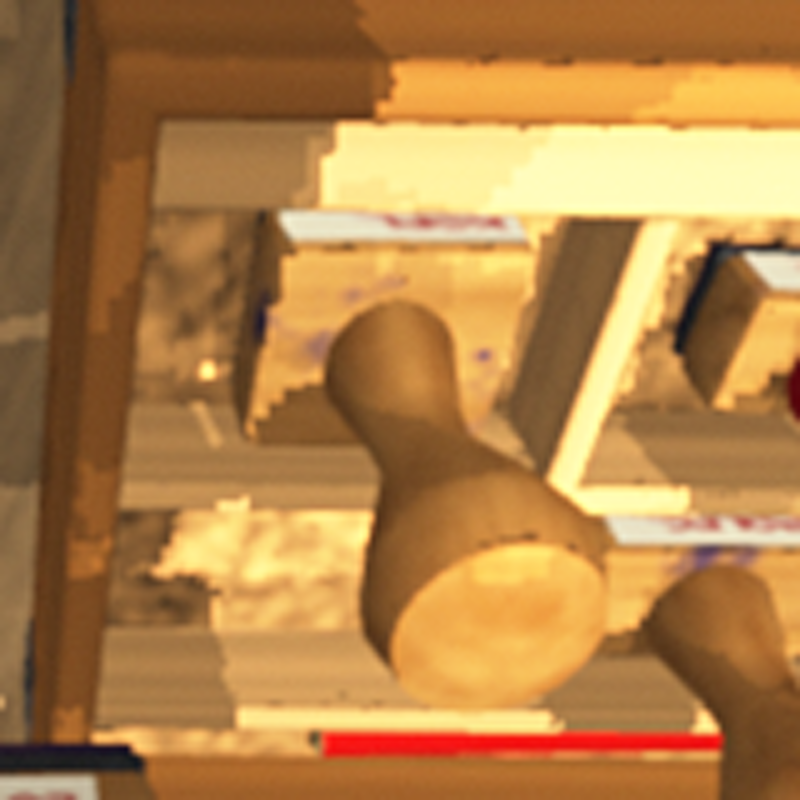

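```bash
python3 - <<'E'
from h import *
np.set_printoptions(precision=1,suppress=True)
c=cam("wrist")
e=lambda u,v:(265+u/5,10+v/5)
th=np.radians(-9.4);x=np.array([np.cos(th),np.sin(th)]);y=np.array([-x[1],x[0]]);C=np.array([561,66.3])
for n,u,v,z in [("mid f",250,485,54),("mid b",250,508,54),("mid f2",600,490,54),("bk f",300,708,54),("bk b",300,730,54),("col L",545,480,54),("col R",580,490,54),("col L2",640,222,54),("wall in",160,125,66),("wall in",100,740,66),("rim in",500,122,66),("rim out",500,55,66),("wall out front",100,50,66),("wall out back",40,740,66),("floor mid f",200,405,30),("floor bk f",270,630,30)]:
    p=onz(c,*e(u,v),z)[:2];print(n,p,"case",(p-C)@x,(p-C)@y)
go([0,0,0])
E
```

```text
mid f [536.6  -8.2] case -11.884169838667207 -77.46438856848062
mid b [540.6  -8.2] case -7.932655333578875 -76.8515183818999
mid f2 [546.1  43.4] case -10.944845723686296 -25.02404618850376
bk f [582.4  -0.1] case 31.945999478408993 -62.03489128335355
bk b [587.6  -0. ] case 37.0407131009479 -61.106310247337646
col L [543.  35.] case -12.654499689731914 -33.78574206050824
col R [545.6  40.4] case -10.949987117434226 -28.01592326458195
col L2 [506.1  41.5] case -50.14747594573088 -33.43555494950825
wall in [479.8 -19.4] case -66.08266937438142 -97.77071448400815
wall in [572.9 -34.6] case 28.272174444038924 -97.6368271272498
rim in [485.8  18.7] case -66.37071458436854 -59.215047912001324
rim out [478.8  17.9] case -73.20904600846394 -61.20486636290966
wall out front [471.1 -25.4] case -73.72746827320628 -105.14711060996996
wall out back [571.3 -44.4] case 28.245671558220593 -107.52334196177485
floor mid f [536.5 -12.8] case -11.246643680823661 -82.04281403777404
floor bk f [584.2  -1.7] case 33.96560500164183 -63.29477139902356
t 5.95 tcp [557.6 -55.3 151.3] z [ 0.5 -0.1 -0.9] y [0.2 1.  0. ] shift cm [ 56.1  -3.7 -14.3] w 0.317
```

```bash
python3 - <<'E'
from h import *
go([572,0.5,151.3]);go([572,0.5,125])
E
```

```text
t 5.95 tcp [557.6 -55.3 151.3] z [ 0.486 -0.077 -0.871] y [0.163 0.987 0.003] shift cm [-0.43  5.74  0.27] w 0.317
t 5.95 tcp [557.6 -55.3 151.3] z [ 0.486 -0.077 -0.871] y [0.163 0.987 0.003] shift cm [0.86 5.73 2.56] w 0.317
```

Request:
arm_command:
  commands:
    - {"x":-0.14,"y":1.9,"z":0.09,"wx":0,"wy":0,"wz":0}
    - {"x":-0.14,"y":1.92,"z":0.09,"wx":0,"wy":0,"wz":0}
    - {"x":-0.15,"y":1.92,"z":0.09,"wx":0,"wy":0,"wz":0}
    - {"x":0.65,"y":0,"z":1.15,"wx":0,"wy":0,"wz":0}
    - {"x":0.65,"y":0,"z":1.15,"wx":0,"wy":0,"wz":0}
    - {"x":0,"y":0,"z":0,"wx":0,"wy":0,"wz":0}
    - {"x":0,"y":0,"z":0,"wx":0,"wy":0,"wz":0}
    - {"x":0,"y":0,"z":0,"wx":0,"wy":0,"wz":0}
    - {"x":0,"y":0,"z":0,"wx":0,"wy":0,"wz":0}
    - {"x":0,"y":0,"z":0,"wx":0,"wy":0,"wz":0}

```text
time_s: 6.78
ee_pos: [572.2, 0.3, 125.7]
orientation: [0.079, 0.964, -0.019, 0.254]
force: [0.5, 0.1, -1.3]
gripper_width: 0.319
```

```bash
python3 - <<'E'
from h import *
c=cam("wrist","w7");crop(c["image"],130,60,400,330,2.2,"w7c")
go([572,0.5,84])
E
```

```text
t 6.83 tcp [5.721e+02 3.000e-01 1.255e+02] z [ 0.487 -0.077 -0.87 ] y [0.162 0.987 0.003] shift cm [ 2.06 -0.    3.6 ] w 0.321
```

View pics/w7c.png

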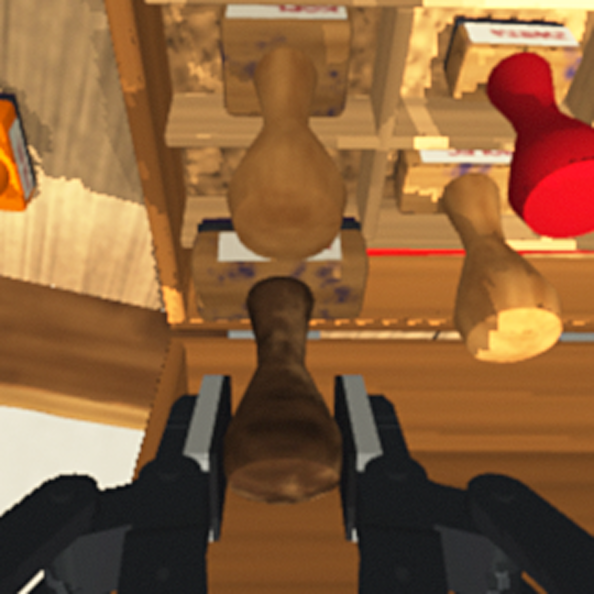

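Request:
arm_command:
  commands:
    - {"x":0.75,"y":0,"z":1.3,"wx":0,"wy":0,"wz":0}
    - {"x":0.75,"y":0,"z":1.3,"wx":0,"wy":0,"wz":0}
    - {"x":0.3,"y":0,"z":0.55,"wx":0,"wy":0,"wz":0}
    - {"x":0.25,"y":0,"z":0.43,"wx":0,"wy":0,"wz":0}
    - {"x":0,"y":0,"z":0,"wx":0,"wy":0,"wz":0}
    - {"x":0,"y":0,"z":0,"wx":0,"wy":0,"wz":0}
    - {"x":0,"y":0,"z":0,"wx":0,"wy":0,"wz":0}
    - {"x":0,"y":0,"z":0,"wx":0,"wy":0,"wz":0}
    - {"x":0,"y":0,"z":0,"wx":0,"wy":0,"wz":0}
    - {"x":0,"y":0,"z":0,"wx":0,"wy":0,"wz":0}

```text
time_s: 7.67
ee_pos: [571.8, 0.7, 83.9]
orientation: [0.079, 0.964, -0.019, 0.254]
force: [-0.8, -0.5, -0.1]
gripper_width: 0.32
```

```bash
python3 - <<'E'
from h import *
c=cam("wrist","w8");crop(c["image"],130,60,400,330,2.2,"w8c")
go([572,0.5,82.5]);print(read_state()["force"])
E
```

```text
t 7.72 tcp [571.8   0.7  83.9] z [ 0.486 -0.077 -0.87 ] y [0.162 0.987 0.003] shift cm [ 0.05 -0.02  0.13] w 0.321
[ 0.3672626  -0.25215291 -0.67350462]
```

View pics/w8c.png

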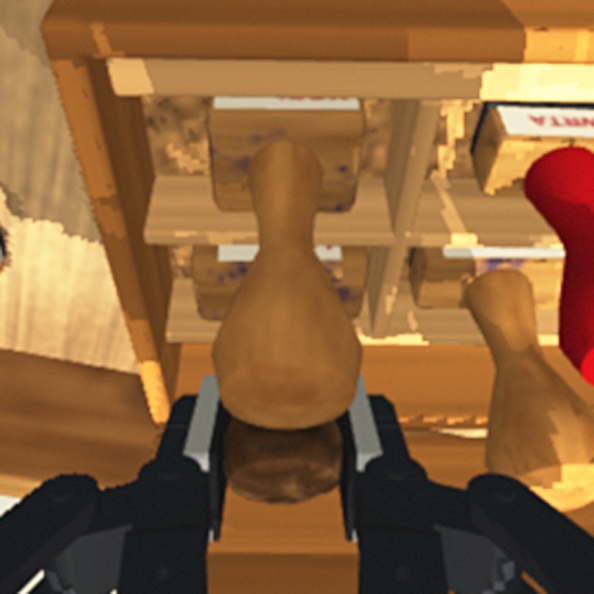

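Request:
arm_command:
  commands:
    - {"x":0.05,"y":0,"z":0.09,"wx":0,"wy":0,"wz":0}
    - {"x":0,"y":0,"z":0,"wx":0,"wy":0,"wz":0}
    - {"x":0,"y":0,"z":0,"wx":0,"wy":0,"wz":0}
    - {"x":0,"y":0,"z":0,"wx":0,"wy":0,"wz":0}
    - {"x":0,"y":0,"z":0,"wx":0,"wy":0,"wz":0}
    - {"x":0,"y":0,"z":-1,"wx":0,"wy":0,"wz":0}
    - {"x":0,"y":0,"z":-2,"wx":0,"wy":0,"wz":0}
    - {"x":0,"y":0,"z":-3.5,"wx":0,"wy":0,"wz":0}
    - {"x":0,"y":0,"z":-3.5,"wx":0,"wy":0,"wz":0}
    - {"x":0,"y":0,"z":0,"wx":0,"wy":0,"wz":0}
  claw: 0.0

```text
time_s: 8.55
ee_pos: [523.0, 8.7, 175.7]
orientation: [0.078, 0.963, -0.02, 0.258]
force: [1.6, -0.6, 0.4]
gripper_width: 0.498
```

```bash
python3 - <<'E'
from h import *
c=cam("wrist","w9");crop(c["image"],0,0,512,384,1.5,"w9c")
go([572,0.5,82.5]);print(read_state()["joint_positions"])
E
```

```text
t 8.6 tcp [523.3   8.5 173.3] z [ 0.491 -0.078 -0.868] y [0.161 0.987 0.003] shift cm [ 0.23 -0.03 10.33] w 0.498
[-0.2247425   0.14390016  1.97655465  0.06994069  0.50259499 -1.68511129]
```

View pics/w9c.png

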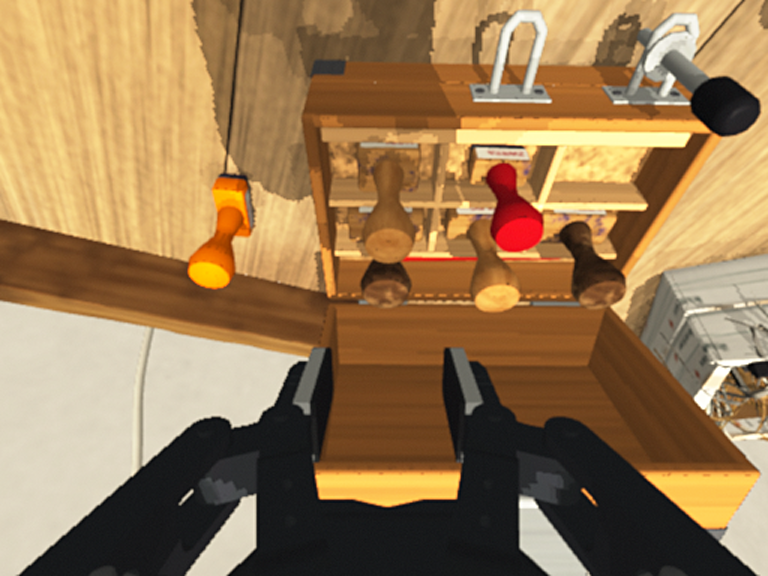

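```bash
python3 - <<'E'
from h import *
go([466,318,180])
E
```

```text
t 8.6 tcp [523.3   8.5 173.3] z [ 0.491 -0.078 -0.868] y [0.161 0.987 0.003] shift cm [ 8.94 29.62 -5.8 ] w 0.498
```

Request:
arm_command:
  commands:
    - {"x":1,"y":3.29,"z":-0.65,"wx":0,"wy":0,"wz":0}
    - {"x":1,"y":3.29,"z":-0.65,"wx":0,"wy":0,"wz":0}
    - {"x":1,"y":3.29,"z":-0.65,"wx":0,"wy":0,"wz":0}
    - {"x":1,"y":3.29,"z":-0.65,"wx":0,"wy":0,"wz":0}
    - {"x":1,"y":3.29,"z":-0.65,"wx":0,"wy":0,"wz":0}
    - {"x":1,"y":3.29,"z":-0.65,"wx":0,"wy":0,"wz":0}
    - {"x":1,"y":3.29,"z":-0.65,"wx":0,"wy":0,"wz":0}
    - {"x":1,"y":3.29,"z":-0.65,"wx":0,"wy":0,"wz":0}
    - {"x":1,"y":3.29,"z":-0.65,"wx":0,"wy":0,"wz":0}
    - {"x":0,"y":0,"z":0,"wx":0,"wy":0,"wz":0}
  claw: -0.4

```text
time_s: 9.43
ee_pos: [463.9, 322.6, 176.6]
orientation: [0.077, 0.964, -0.018, 0.254]
force: [0.2, 0.4, -1.1]
gripper_width: 0.702
```

```bash
python3 - <<'E'
from h import *
c=cam("wrist","w10");crop(c["image"],0,0,512,384,1.5,"w10c")
go([466,318,180]);print(read_state()["joint_positions"])
E
```

```text
t 9.48 tcp [464.3 320.3 176.3] z [ 0.485 -0.075 -0.871] y [0.158 0.988 0.003] shift cm [-0.36 -0.2  -0.22] w 0.702
[ 0.53964301  0.30923619  1.74920882 -0.48684104  0.73498266 -0.56478207]
```

View pics/w10c.png

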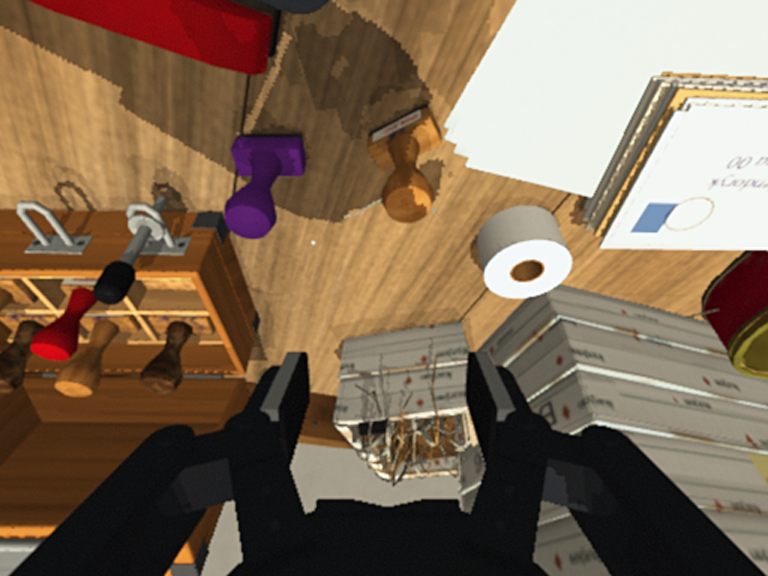

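```bash
python3 - <<'E'
from h import *
w=cv2.imread("pics/w10.png")[:,:,::-1]
crop(w,235,65,305,155,8,"w10d")
E
```

```text
(no output)
```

View pics/w10d.png

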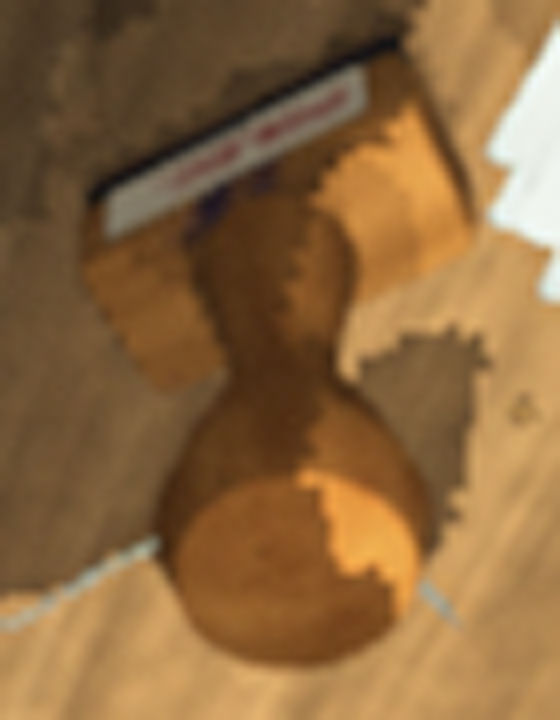

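```bash
python3 - <<'E'
from h import *
np.set_printoptions(precision=1,suppress=True)
c=cam("wrist")
e=lambda u,v:(235+u/8,65+v/8)
P=[onz(c,*e(*p),z)[:2] for p,z in [((165,388),22),((472,235),22),((92,195),0),((400,42),0),((297,568),84),((297,568),80)]]
for p in P: print(p)
for a,b in [(0,1),(2,3)]:
    d=P[b]-P[a]; print(np.linalg.norm(d),np.degrees(np.arctan2(d[1],d[0])))
print("foot centre",sum(P[:4])/4)
s=read_state();M=R.from_quat(s["orientation"]).as_matrix();print(np.degrees(np.arctan2(M[1,1],M[0,1])))
E
```

```text
[478.9 316.4]
[464.  355.5]
[463.9 309.4]
[450.2 349.6]
[460.7 332.9]
[463.8 332.7]
41.81976336672399 110.88585248244952
42.437057633310246 108.73467522122816
foot centre [464.2 332.7]
80.8269024366591
```

Request:
arm_command:
  commands:
    - {"x":0,"y":0,"z":0,"wx":-0.0354,"wy":0,"wz":-0.063}
    - {"x":0,"y":0,"z":0,"wx":-0.0354,"wy":0,"wz":-0.063}
    - {"x":0,"y":0,"z":0,"wx":-0.0354,"wy":0,"wz":-0.063}
    - {"x":0,"y":0,"z":0,"wx":-0.0354,"wy":0,"wz":-0.063}
    - {"x":0,"y":0,"z":0,"wx":-0.0354,"wy":0,"wz":-0.063}
    - {"x":0,"y":0,"z":0,"wx":-0.0354,"wy":0,"wz":-0.063}
    - {"x":0,"y":0,"z":0,"wx":-0.0354,"wy":0,"wz":-0.063}
    - {"x":0,"y":0,"z":0,"wx":0,"wy":0,"wz":0}
    - {"x":0,"y":0,"z":0,"wx":0,"wy":0,"wz":0}
    - {"x":0,"y":0,"z":0,"wx":0,"wy":0,"wz":0}

```text
time_s: 10.37
ee_pos: [465.4, 317.2, 177.1]
orientation: [-0.163, 0.953, 0.044, 0.251]
force: [-0.1, -0.0, -0.0]
gripper_width: 0.7
```

```bash
python3 - <<'E'
from h import *
c=cam("wrist","w11");crop(c["image"],130,0,400,250,2.2,"w11c")
go(tcpfor([464,332.3,71]));print(read_state()["joint_positions"])
E
```

```text
t 10.42 tcp [465.3 317.5 177.1] z [ 0.464  0.166 -0.87 ] y [-0.334  0.942  0.002] shift cm [ 4.91  1.42 11.32] w 0.697
[ 0.40461719  0.23026143  1.85439756 -0.05747062  0.54320022 -1.46535654]
```

View pics/w11c.png

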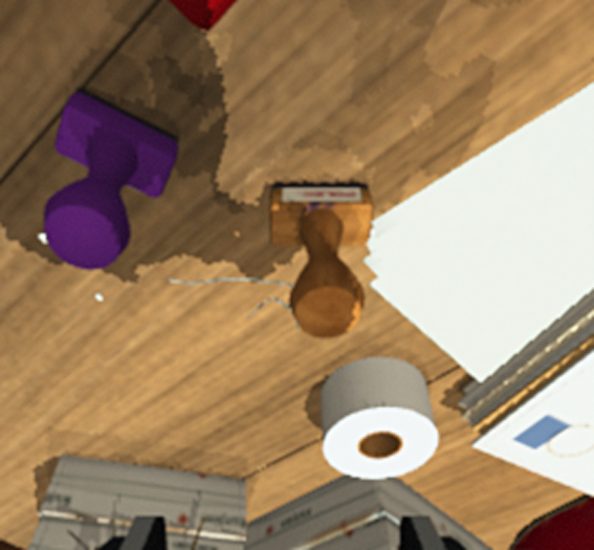

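Request:
arm_command:
  commands:
    - {"x":1.3,"y":0.7,"z":3.1,"wx":0,"wy":0,"wz":0}
    - {"x":1.3,"y":0.72,"z":3.1,"wx":0,"wy":0,"wz":0}
    - {"x":1.3,"y":0,"z":3.0,"wx":0,"wy":0,"wz":0}
    - {"x":0.6,"y":0,"z":1.3,"wx":0,"wy":0,"wz":0}
    - {"x":0.41,"y":0,"z":0.82,"wx":0,"wy":0,"wz":0}
    - {"x":0,"y":0,"z":0,"wx":0,"wy":0,"wz":0}
    - {"x":0,"y":0,"z":0,"wx":0,"wy":0,"wz":0}
    - {"x":0,"y":0,"z":0,"wx":0,"wy":0,"wz":0}
    - {"x":0,"y":0,"z":0,"wx":0,"wy":0,"wz":0}
    - {"x":0,"y":0,"z":0,"wx":0,"wy":0,"wz":0}

```text
time_s: 11.25
ee_pos: [473.2, 336.1, 55.8]
orientation: [-0.165, 0.953, 0.045, 0.252]
force: [0.1, 0.2, -0.5]
gripper_width: 0.699
```

```bash
python3 - <<'E'
from h import *
c=cam("wrist","w12");crop(c["image"],100,130,400,384,2,"w12c")
go(tcpfor([464,332.3,71]))
E
```

```text
t 11.3 tcp [473.  336.   55.5] z [ 0.465  0.168 -0.869] y [-0.337  0.942  0.002] shift cm [ 0.08 -0.05  0.07] w 0.7
```

View pics/w12c.png

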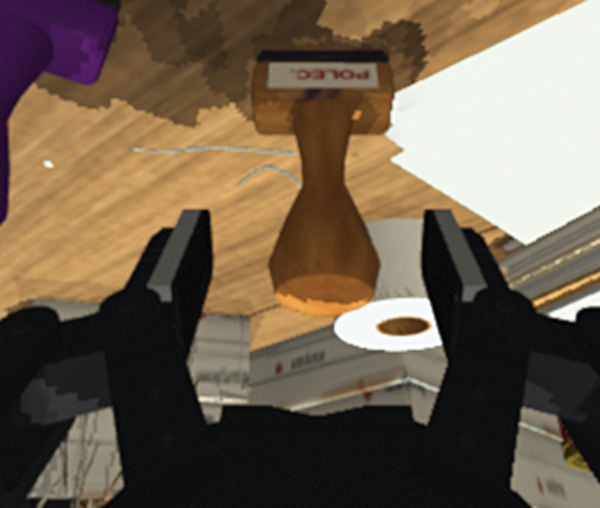

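Request:
arm_command:
  commands:
    - {"x":0.05,"y":0.15,"z":0.05,"wx":0,"wy":0,"wz":0}
    - {"x":0,"y":0,"z":0,"wx":0,"wy":0,"wz":0}
    - {"x":0,"y":0,"z":0,"wx":0,"wy":0,"wz":0}
    - {"x":0,"y":0,"z":0,"wx":0,"wy":0,"wz":0}
    - {"x":0,"y":0,"z":0,"wx":0,"wy":0,"wz":0}
    - {"x":0,"y":0,"z":0,"wx":0,"wy":0,"wz":0}
    - {"x":0,"y":0,"z":0,"wx":0,"wy":0,"wz":0}
    - {"x":0,"y":0,"z":0,"wx":0,"wy":0,"wz":0}
    - {"x":0,"y":0,"z":0,"wx":0,"wy":0,"wz":0}
    - {"x":0,"y":0,"z":0,"wx":0,"wy":0,"wz":0}
  claw: 0.8
  force: 50

```text
time_s: 12.13
ee_pos: [472.3, 337.4, 54.3]
orientation: [-0.165, 0.953, 0.045, 0.251]
force: [-1.6, 1.0, 5.3]
gripper_width: 0.306
```

```bash
python3 - <<'E'
from h import *
go([0,0,0])
E
```

```text
t 12.13 tcp [472.3 337.4  54.3] z [ 0.464  0.168 -0.87 ] y [-0.337  0.942  0.002] shift cm [ 51.21 -15.87 -22.88] w 0.306
```

Request:
arm_command:
  commands:
    - {"x":-0.5,"y":0,"z":-0.87,"wx":0,"wy":0,"wz":0}
    - {"x":-1.6,"y":0,"z":-2.8,"wx":0,"wy":0,"wz":0}
    - {"x":-1.6,"y":0,"z":-2.8,"wx":0,"wy":0,"wz":0}
    - {"x":-1.6,"y":0,"z":-2.8,"wx":0.0354,"wy":0,"wz":0.063}
    - {"x":0,"y":0,"z":0,"wx":0.0354,"wy":0,"wz":0.063}
    - {"x":0,"y":0,"z":0,"wx":0.0354,"wy":0,"wz":0.063}
    - {"x":0,"y":0,"z":0,"wx":0.0354,"wy":0,"wz":0.063}
    - {"x":0,"y":0,"z":0,"wx":0.0354,"wy":0,"wz":0.063}
    - {"x":0,"y":0,"z":0,"wx":0.0354,"wy":0,"wz":0.063}
    - {"x":0,"y":0,"z":0,"wx":0.0354,"wy":0,"wz":0.063}

```text
time_s: 12.97
ee_pos: [472.0, 336.8, 160.8]
orientation: [0.081, 0.964, -0.02, 0.253]
force: [-1.6, 0.3, -0.8]
gripper_width: 0.309
```

```bash
python3 - <<'E'
from h import *
c=cam("wrist","w13");crop(c["image"],0,0,512,384,1.5,"w13c")
go([549.4,190,160])
E
```

```text
t 13.02 tcp [472.2 337.3 160.8] z [ 0.485 -0.081 -0.871] y [0.169 0.986 0.003] shift cm [ -8.78 -13.21   5.01] w 0.307
```

View pics/w13c.png

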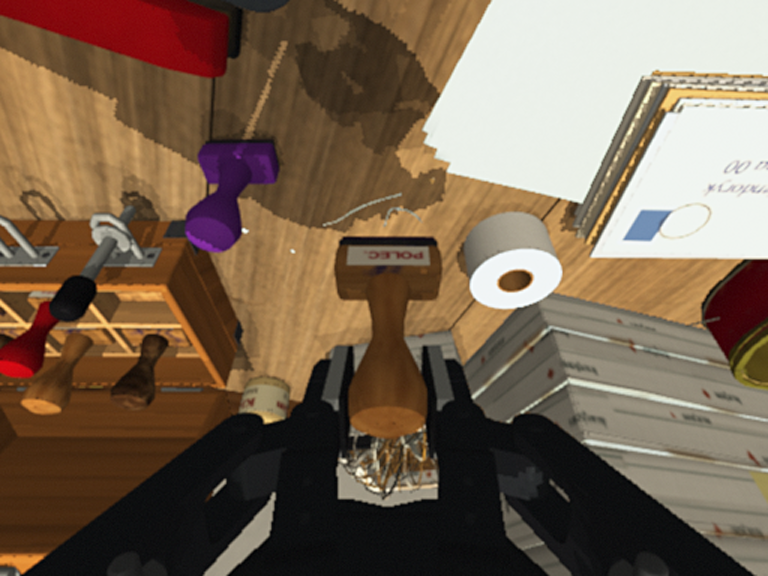

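Request:
arm_command:
  commands:
    - {"x":-1.76,"y":-2.64,"z":1.0,"wx":0,"wy":0,"wz":0}
    - {"x":-1.76,"y":-2.64,"z":1.0,"wx":0,"wy":0,"wz":0}
    - {"x":-1.76,"y":-2.64,"z":1.0,"wx":0,"wy":0,"wz":0}
    - {"x":-1.76,"y":-2.64,"z":1.0,"wx":0,"wy":0,"wz":0}
    - {"x":-1.76,"y":-2.64,"z":1.0,"wx":0,"wy":0,"wz":0}
    - {"x":0,"y":0,"z":0,"wx":0,"wy":0,"wz":0}
    - {"x":0,"y":0,"z":0,"wx":0,"wy":0,"wz":0}
    - {"x":0,"y":0,"z":0,"wx":0,"wy":0,"wz":0}
    - {"x":0,"y":0,"z":0,"wx":0,"wy":0,"wz":0}
    - {"x":0,"y":0,"z":0,"wx":0,"wy":0,"wz":0}

```text
time_s: 13.85
ee_pos: [550.5, 191.6, 160.0]
orientation: [0.078, 0.964, -0.019, 0.254]
force: [-0.6, -0.1, -0.6]
gripper_width: 0.307
```

```bash
python3 - <<'E'
from h import *
c=cam("wrist","w14");crop(c["image"],0,0,512,384,1.5,"w14c")
crop(c["image"],40,0,240,180,4,"w14d")
go([549.4,134.2,160])
E
```

```text
t 13.9 tcp [550.6 191.5 160. ] z [ 0.486 -0.076 -0.871] y [0.16  0.987 0.003] shift cm [-0.71 -5.68  0.38] w 0.303
```

View pics/w14c.png

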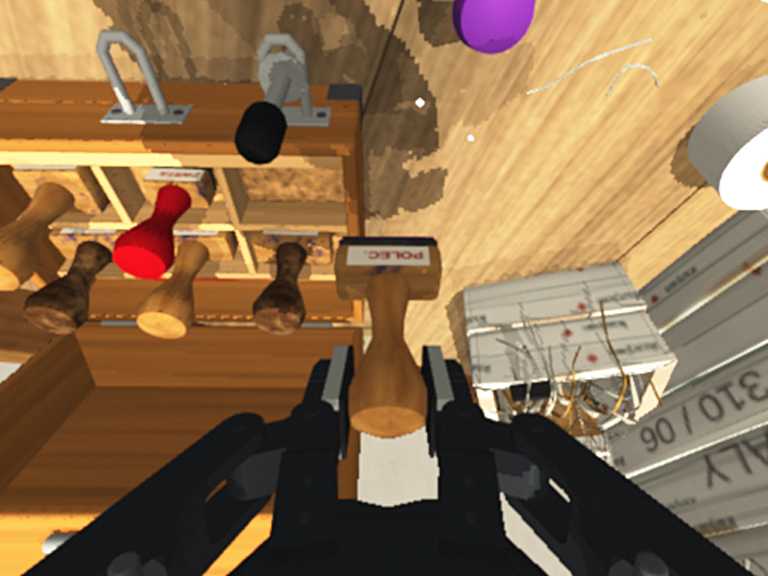

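View pics/w14d.png

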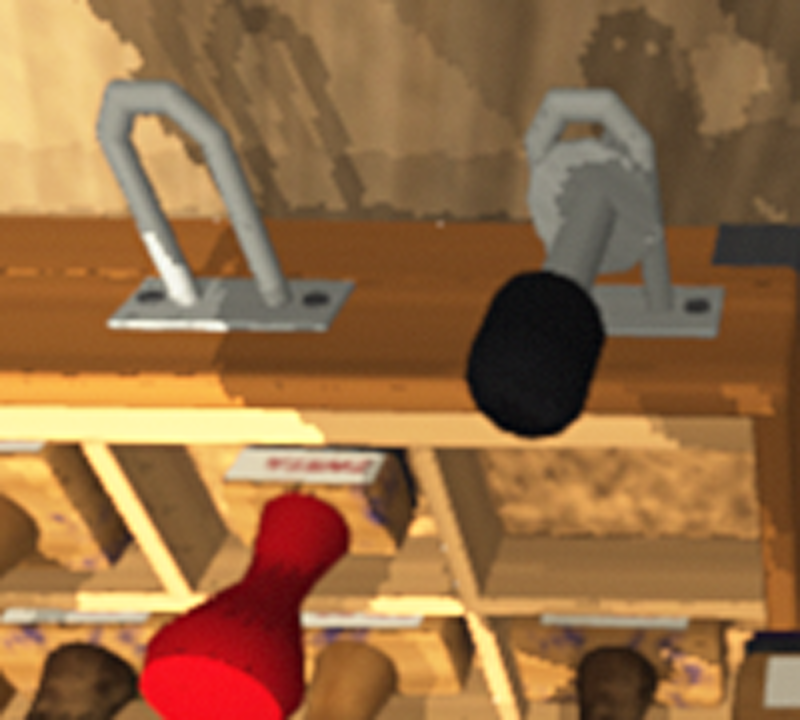

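```bash
python3 - <<'E'
from h import *
np.set_printoptions(precision=1,suppress=True)
c=cam("wrist")
e=lambda u,v:(40+u/4,v/4)
th=np.radians(-9.4);x=np.array([np.cos(th),np.sin(th)]);y=np.array([-x[1],x[0]]);C=np.array([561,66.3])
for n,u,v,z in [("mid f",620,600,54),("mid b",620,617,54),("strip back",620,445,54),("col L",458,600,54),("col R",485,605,54),("colL2",408,450,54),("wall in",755,420,66),("rim in f",300,373,66),("rim in f",700,385,66),("rodL",135,190,40),("rodR",230,190,40),("rod endin",158,112,40),("rod endout",145,83,40),("rod out top",145,80,42),("collar",587,205,45),("knob top?",540,380,100),("park end in",582,122,40),("park end out",582,90,40)]:
    p=onz(c,*e(u,v),z)[:2];print(n,p,"case",np.array([(p-C)@x,(p-C)@y]))
E
```

```text
mid f [562.4 133.1] case [-9.6 66.2]
mid b [567.3 131.5] case [-4.5 65.3]
strip back [523.9 146.3] case [-49.7  72.8]
col L [556.5  97.3] case [-9.5 29.9]
col R [558.9 102.7] case [-8.  35.5]
colL2 [518.2 104.6] case [-48.4  30.8]
wall in [515.5 176.4] case [-62.9 101.2]
rim in f [493.7 100.2] case [-71.9  22.5]
rim in f [507.1 168.5] case [-69.8  92.1]
rodL [468.8  73.9] case [-92.2  -7.6]
rodR [471.5  90.4] case [-92.2   9.2]
rod endin [458.   85.9] case [-104.8    2.5]
rod endout [453.7  86.6] case [-109.2    2.5]
rod out top [452.9  88.1] case [-110.2    3.8]
collar [482.2 153.1] case [-91.9  72.8]
knob top? [483.9 155.2] case [-90.5  75.1]
park end in [470.9 155.5] case [-103.5   73.3]
park end out [466.2 157.3] case [-108.4   74.3]
```

```bash
python3 - <<'E'
from h import *
go([550.8,134,160]);go([550.8,134,130])
E
```

```text
t 13.95 tcp [550.7 191.4 160.1] z [ 0.486 -0.076 -0.871] y [0.16  0.987 0.003] shift cm [-0.82 -5.67  0.45] w 0.307
t 13.95 tcp [550.7 191.4 160.1] z [ 0.486 -0.076 -0.871] y [0.16  0.987 0.003] shift cm [ 0.66 -5.68  3.06] w 0.307
```

Request:
arm_command:
  commands:
    - {"x":-0.27,"y":-1.89,"z":0.15,"wx":0,"wy":0,"wz":0}
    - {"x":-0.27,"y":-1.89,"z":0.15,"wx":0,"wy":0,"wz":0}
    - {"x":-0.28,"y":-1.9,"z":0.15,"wx":0,"wy":0,"wz":0}
    - {"x":0.74,"y":0,"z":1.3,"wx":0,"wy":0,"wz":0}
    - {"x":0.74,"y":0,"z":1.3,"wx":0,"wy":0,"wz":0}
    - {"x":0,"y":0,"z":0,"wx":0,"wy":0,"wz":0}
    - {"x":0,"y":0,"z":0,"wx":0,"wy":0,"wz":0}
    - {"x":0,"y":0,"z":0,"wx":0,"wy":0,"wz":0}
    - {"x":0,"y":0,"z":0,"wx":0,"wy":0,"wz":0}
    - {"x":0,"y":0,"z":0,"wx":0,"wy":0,"wz":0}

```text
time_s: 14.78
ee_pos: [551.3, 133.4, 130.9]
orientation: [0.079, 0.964, -0.019, 0.254]
force: [-0.1, -0.4, -0.4]
gripper_width: 0.311
```

```bash
python3 - <<'E'
from h import *
c=cam("wrist","w15");crop(c["image"],130,60,400,330,2.2,"w15c")
go([550.8,134,84.5])
E
```

```text
t 14.83 tcp [551.2 133.3 130.7] z [ 0.487 -0.076 -0.87 ] y [0.161 0.987 0.004] shift cm [2.33 0.04 4.  ] w 0.311
```

View pics/w15c.png

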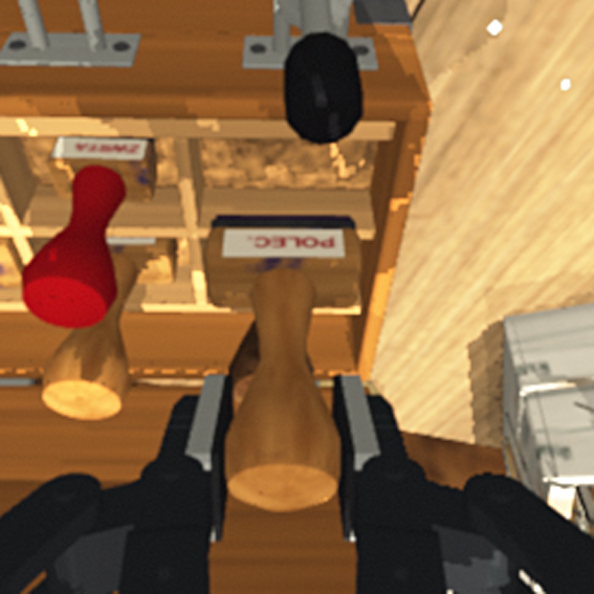

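Request:
arm_command:
  commands:
    - {"x":0.8,"y":0.02,"z":1.35,"wx":0,"wy":0,"wz":0}
    - {"x":0.8,"y":0.02,"z":1.35,"wx":0,"wy":0,"wz":0}
    - {"x":0.45,"y":0.02,"z":0.8,"wx":0,"wy":0,"wz":0}
    - {"x":0.28,"y":0,"z":0.5,"wx":0,"wy":0,"wz":0}
    - {"x":0,"y":0,"z":0,"wx":0,"wy":0,"wz":0}
    - {"x":0,"y":0,"z":0,"wx":0,"wy":0,"wz":0}
    - {"x":0,"y":0,"z":0,"wx":0,"wy":0,"wz":0}
    - {"x":0,"y":0,"z":0,"wx":0,"wy":0,"wz":0}
    - {"x":0,"y":0,"z":0,"wx":0,"wy":0,"wz":0}
    - {"x":0,"y":0,"z":0,"wx":0,"wy":0,"wz":0}

```text
time_s: 15.67
ee_pos: [550.9, 134.1, 84.3]
orientation: [0.079, 0.964, -0.019, 0.254]
force: [0.7, 0.8, 2.3]
gripper_width: 0.309
```

```bash
python3 - <<'E'
from h import *
c=cam("wrist","w16");crop(c["image"],130,60,400,330,2.2,"w16c")
go([550.8,134,84.5]);print(read_state()["force"])
E
```

```text
t 15.72 tcp [550.9 134.1  84.2] z [ 0.487 -0.076 -0.87 ] y [0.161 0.987 0.004] shift cm [-0.01 -0.01 -0.03] w 0.309
[ 0.45910249 -0.27062457  3.41569613]
```

View pics/w16c.png

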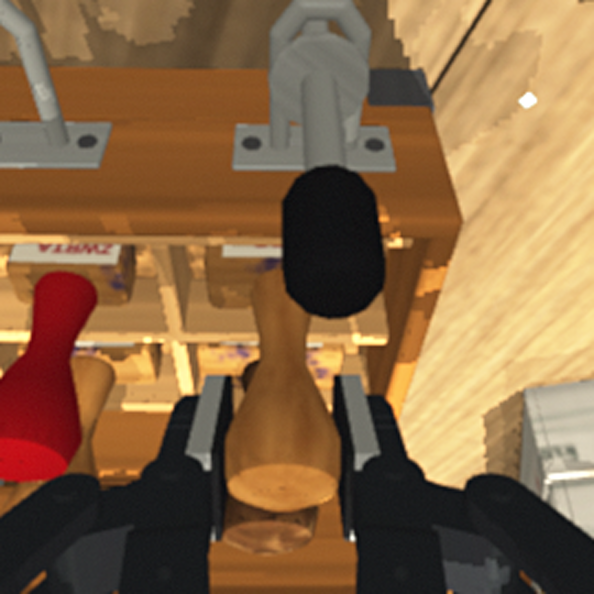

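Request:
arm_command:
  commands:
    - {"x":0,"y":0,"z":0,"wx":0,"wy":0,"wz":0}
    - {"x":0,"y":0,"z":0,"wx":0,"wy":0,"wz":0}
    - {"x":0,"y":0,"z":0,"wx":0,"wy":0,"wz":0}
    - {"x":0,"y":0,"z":0,"wx":0,"wy":0,"wz":0}
    - {"x":0,"y":0,"z":-1,"wx":0,"wy":0,"wz":0}
    - {"x":0,"y":0,"z":-2,"wx":0,"wy":0,"wz":0}
    - {"x":0,"y":0,"z":-3.5,"wx":0,"wy":0,"wz":0}
    - {"x":0,"y":0,"z":-3.5,"wx":0,"wy":0,"wz":0}
    - {"x":0,"y":0,"z":0,"wx":0,"wy":0,"wz":0}
    - {"x":0,"y":0,"z":0,"wx":0,"wy":0,"wz":0}
  claw: 0.0

```text
time_s: 16.55
ee_pos: [501.8, 142.0, 172.9]
orientation: [0.079, 0.963, -0.019, 0.255]
force: [0.6, -0.6, -0.6]
gripper_width: 0.502
```

```bash
python3 - <<'E'
from h import *
c=cam("wrist","w17");crop(c["image"],0,0,512,384,1.5,"w17c")
go([550.8,134,84.5]);print(read_state()["force"],read_state()["joint_positions"])
for n in ("scene","side"):
    c=cam(n,n+"17"); crop(c["image"],*((200,110,330,240) if n=="scene" else (195,120,335,240)),4.5,n+"17c")
E
```

```text
t 16.6 tcp [501.7 141.7 171.3] z [ 0.487 -0.076 -0.87 ] y [0.161 0.987 0.004] shift cm [-0.04 -0.   10.01] w 0.495
[ 0.41998398  0.11245045 -0.32259416] [ 0.11638514  0.17076474  1.94783688 -0.26100339  0.53870969 -1.09991055]
```

View pics/w17c.png

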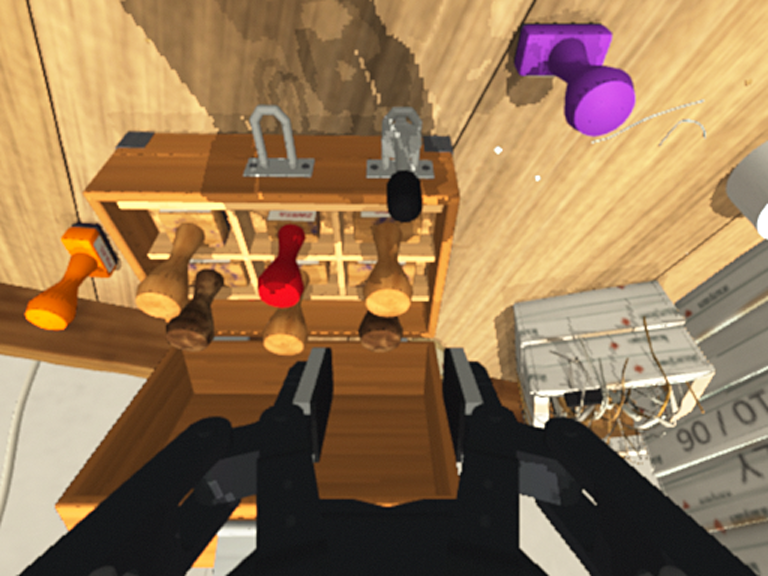

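View pics/scene17c.png

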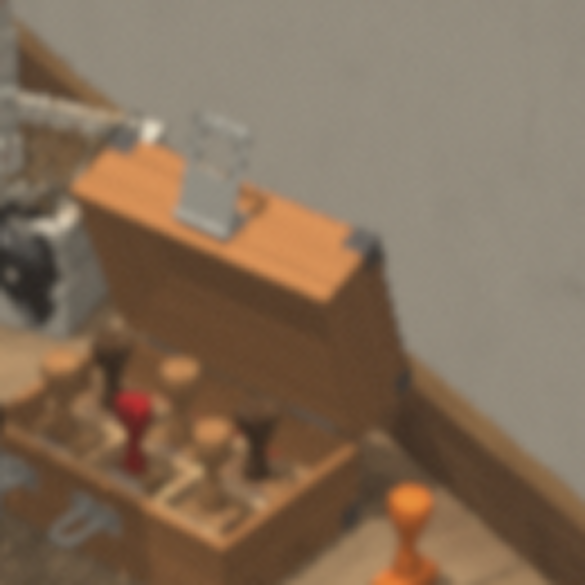

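View pics/side17c.png

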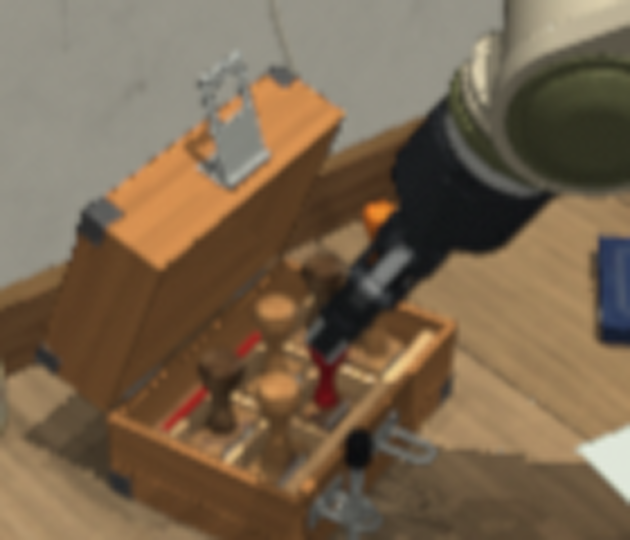

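```bash
cat >> h.py <<'E'
th=np.radians(-9.4);cx_=np.array([np.cos(th),np.sin(th)]);cy_=np.array([-cx_[1],cx_[0]]);C=np.array([561.0,66.6])
def case(x,y,z): return np.array([*(C+x*cx_+y*cy_),z])
def uncase(p): d=np.array(p)[:2]-C; return np.array([d@cx_,d@cy_,p[2]])
E
python3 - <<'E'
from h import *
np.set_printoptions(precision=1,suppress=True)
s=cam("side");q=cam("scene")
t=1.265
def lid(a,b,y,t): return case(72-a*np.cos(t)+b*np.sin(t),y,66+a*np.sin(t)+b*np.cos(t))
for y in (106,-106):
  for a,b in ((144,0),(144,60),(0,60)):
    for n,c in (("side",s),("scene",q)):
        u,v=proj(c,lid(a,b,y,t)); o=(195,120) if n=="side" else (200,110)
        print(y,a,b,n,round((u-o[0])*4.5),round((v-o[1])*4.5),end=" | ")
    print()
go(case(117,-70,290)); go(case(117,-70,205))
# wall: 
E
```

```text
106 144 0 side 153 263 | 106 144 0 scene 69 181 | 
106 144 60 side 71 207 | 106 144 60 scene 125 125 | 
106 0 60 side 32 365 | 106 0 60 scene 166 272 | 
-106 144 0 side 335 106 | -106 144 0 scene 328 290 | 
-106 144 60 side 262 59 | -106 144 60 scene 383 228 | 
-106 0 60 side 211 210 | -106 0 60 scene 409 379 | 
t 16.8 tcp [501.8 141.4 169.7] z [ 0.5 -0.1 -0.9] y [0.2 1.  0. ] shift cm [-22.3 -13.4  -1.3] w 0.5
t 16.8 tcp [501.8 141.4 169.7] z [ 0.5 -0.1 -0.9] y [0.2 1.  0. ] shift cm [-18.1 -13.4   6.1] w 0.5
```

Request:
arm_command:
  commands:
    - {"x":-1.5,"y":0,"z":-2.6,"wx":0,"wy":0,"wz":0}
    - {"x":-1.5,"y":0,"z":-2.6,"wx":0,"wy":0,"wz":0}
    - {"x":-1.5,"y":0,"z":-2.6,"wx":0,"wy":0,"wz":0}
    - {"x":-1.4,"y":0,"z":-2.6,"wx":0,"wy":0,"wz":0}
    - {"x":-2.7,"y":-2.2,"z":1.5,"wx":0,"wy":0,"wz":0}
    - {"x":-2.7,"y":-2.2,"z":1.5,"wx":0,"wy":0,"wz":0}
    - {"x":-2.7,"y":-2.2,"z":1.5,"wx":0,"wy":0,"wz":0}
    - {"x":-2.7,"y":-2.2,"z":1.5,"wx":0,"wy":0,"wz":0}
    - {"x":-2.7,"y":-2.2,"z":1.5,"wx":0,"wy":0,"wz":0}
    - {"x":-2.7,"y":-2.2,"z":1.5,"wx":0,"wy":0,"wz":0}
  claw: 1.0

```text
time_s: 17.63
ee_pos: [664.8, -20.9, 289.9]
orientation: [0.079, 0.964, -0.019, 0.253]
force: [-0.1, 0.1, -0.3]
gripper_width: 0.003
```

```bash
python3 - <<'E'
from h import *
for n in ("scene","side"):
    c=cam(n,n+"18"); crop(c["image"],*((180,60,380,240) if n=="scene" else (195,60,375,240)),3.5,n+"18c")
go(case(117,-70,205)); print(read_state()["joint_positions"])
E
```

```text
t 17.73 tcp [665.8 -23.3 288.5] z [ 0.483 -0.079 -0.872] y [0.166 0.986 0.003] shift cm [4.19 0.13 7.23] w 0.0
[-0.22200407  0.33540201  1.40252803  0.03799415  0.89344025 -1.64139465]
```

View pics/side18c.png

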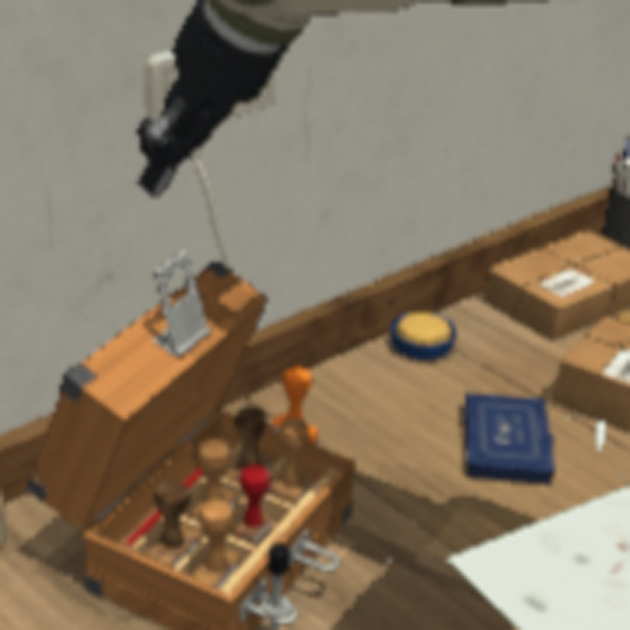

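View pics/scene18c.png

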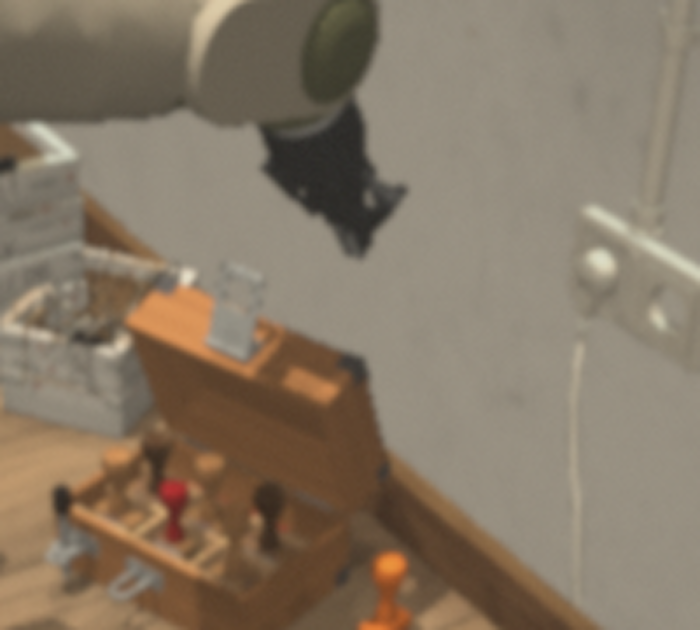

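```bash
python3 - <<'E'
from h import *
np.set_printoptions(precision=1,suppress=True)
q=cam("scene")
im=cv2.imread("pics/scene18.png")[:,:,::-1]
crop(im,270,160,380,240,7,"scene18d")
E
```

```text
(no output)
```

View pics/scene18d.png

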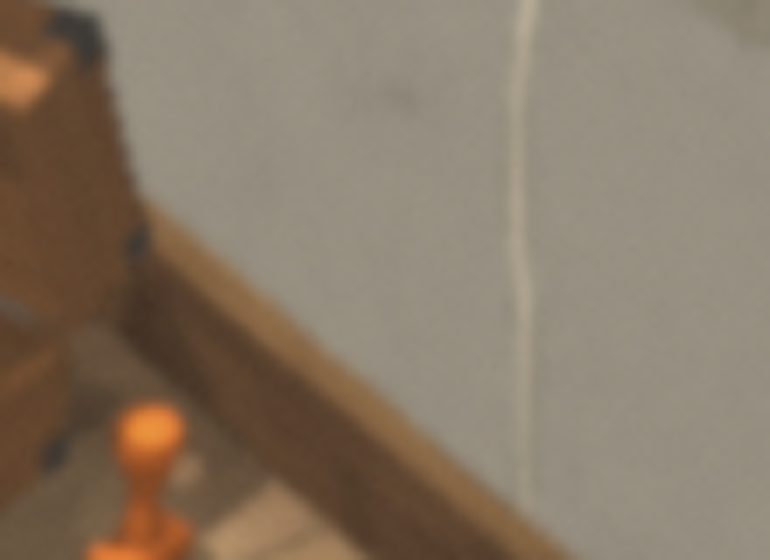

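```bash
python3 - <<'E'
from h import *
np.set_printoptions(precision=1,suppress=True)
q=cam("scene")
for p in [(360,550),(130,345)]: print(onz(q,270+p[0]/7,160+p[1]/7,0))
for p in [(560,550),(150,205)]:
  for z in (30,45,60): print(z,onz(q,270+p[0]/7,160+p[1]/7,z))
E
```

```text
[ 620.6 -187.1   -0. ]
[703.7 -41.    0. ]
30 [ 626.3 -269.1   30. ]
45 [ 608.1 -273.5   45. ]
60 [ 589.8 -277.9   60. ]
30 [770.3 -17.8  30. ]
45 [749.7 -26.4  45. ]
60 [729.  -35.1  60. ]
```

```bash
python3 - <<'E'
from h import *
np.set_printoptions(precision=2,suppress=True)
M=R.from_quat(read_state()["orientation"]).as_matrix()
def pt(t,off,s=25): 
    a=144-s;b=60+off
    return case(72-a*np.cos(t)+b*np.sin(t),-70,66+a*np.sin(t)+b*np.cos(t))
ts=np.linspace(1.265,0,17)
tx=np.array([-.87,-.5])
P=[case(117,-70,205)]
for t in ts:
    n=np.array([np.sin(t),np.cos(t)]); P.append(pt(t,11*abs(n@tx)))
P=np.array(P)
for i in range(1,len(P)): print(i,round(float(ts[i-1]),2),uncase(P[i]),M.T@(P[i]-P[i-1])/10)
E
```

```text
1 1.26 [103.67 -70.   200.79] [ 1.37 -0.   -0.28]
2 1.19 [ 93.07 -70.   202.93] [ 0.82  0.   -0.71]
3 1.11 [ 82.27 -70.   204.2 ] [ 0.88  0.   -0.64]
4 1.03 [ 71.33 -70.   204.59] [ 0.93  0.   -0.57]
5 0.95 [ 60.35 -70.   204.07] [ 0.98  0.   -0.49]
6 0.87 [ 49.38 -70.   202.64] [ 1.03 -0.   -0.41]
7 0.79 [ 38.53 -70.   200.29] [ 1.06 -0.   -0.33]
8 0.71 [ 27.86 -70.   197.04] [ 1.09 -0.   -0.24]
9 0.63 [ 17.46 -70.   192.88] [ 1.11 -0.   -0.15]
10 0.55 [  7.4  -70.   187.85] [ 1.12 -0.   -0.05]
11 0.47 [ -2.22 -70.   181.97] [ 1.13 -0.    0.04]
12 0.4 [-11.34 -70.   175.28] [ 1.12 -0.    0.14]
13 0.32 [-19.89 -70.   167.83] [ 1.11 -0.    0.23]
14 0.24 [-27.79 -70.   159.66] [ 1.09 -0.    0.33]
15 0.16 [-34.97 -70.   150.84] [ 1.06 -0.    0.42]
16 0.08 [-41.4  -70.   141.43] [ 1.02 -0.    0.51]
17 0.0 [-47.  -70.  131.5] [ 0.97 -0.    0.59]
```

Request:
arm_command:
  commands:
    - {"x":1.4,"y":0.04,"z":2.4,"wx":0,"wy":0,"wz":0}
    - {"x":1.4,"y":0.04,"z":2.4,"wx":0,"wy":0,"wz":0}
    - {"x":1.4,"y":0.04,"z":2.4,"wx":0,"wy":0,"wz":0}
    - {"x":0,"y":0,"z":0,"wx":0,"wy":0,"wz":0}
    - {"x":0,"y":0,"z":0,"wx":0,"wy":0,"wz":0}
    - {"x":0,"y":0,"z":0,"wx":0,"wy":0,"wz":0}
    - {"x":0,"y":0,"z":0,"wx":0,"wy":0,"wz":0}
    - {"x":0,"y":0,"z":0,"wx":0,"wy":0,"wz":0}
    - {"x":0,"y":0,"z":0,"wx":0,"wy":0,"wz":0}
    - {"x":0,"y":0,"z":0,"wx":0,"wy":0,"wz":0}

```text
time_s: 18.67
ee_pos: [662.9, -17.4, 208.7]
orientation: [0.079, 0.964, -0.019, 0.254]
force: [-0.3, 0.0, -1.1]
gripper_width: -0.001
```

```bash
python3 - <<'E'
from h import *
for n in ("scene","side"):
    c=cam(n,n+"19"); crop(c["image"],*((180,60,380,240) if n=="scene" else (195,60,375,240)),3.5,n+"19c")
go(case(117,-70,205)); print(read_state()["force"])
E
```

```text
t 18.77 tcp [662.8 -17.4 208.3] z [ 0.486 -0.077 -0.87 ] y [0.162 0.987 0.003] shift cm [-0.09 -0.37  0.42] w 0.0
[ 1.01756542  0.44773648 -1.41445969]
```

View pics/side19c.png

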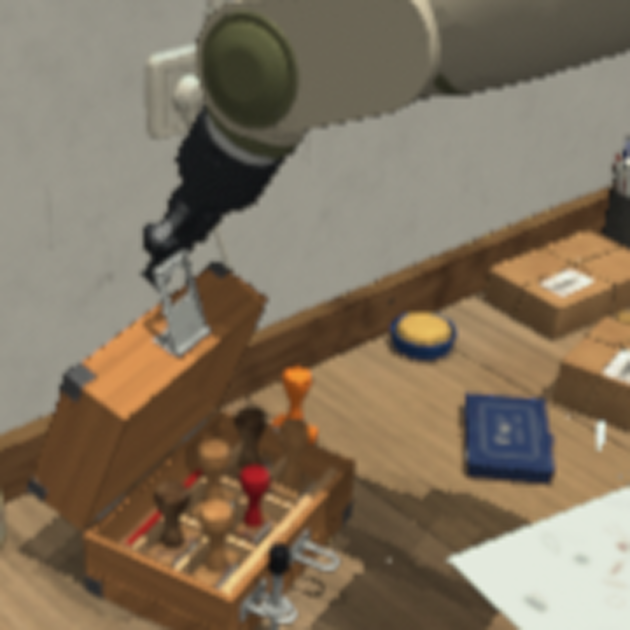

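View pics/scene19c.png

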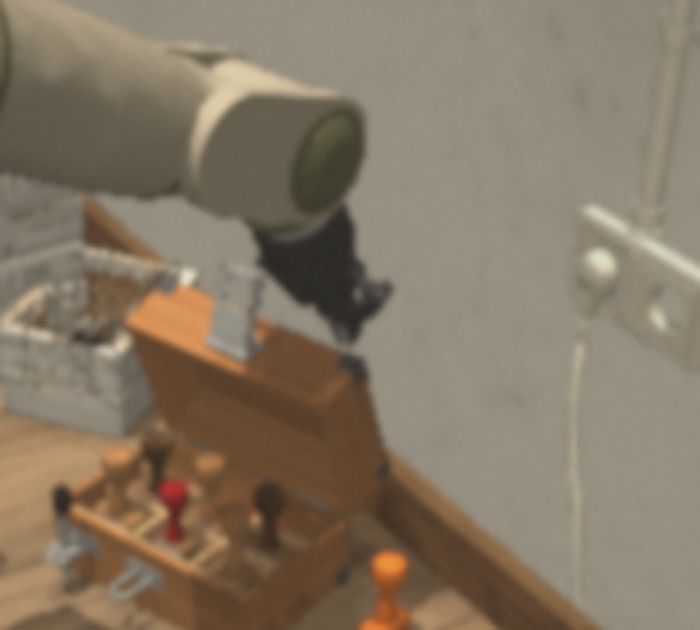

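Request:
arm_command:
  commands:
    - {"x":0.2,"y":-0.2,"z":0.6,"wx":0,"wy":0,"wz":0}
    - {"x":1.2,"y":0,"z":-0.2,"wx":0,"wy":0,"wz":0}
    - {"x":0.82,"y":0,"z":-0.71,"wx":0,"wy":0,"wz":0}
    - {"x":0.88,"y":0,"z":-0.64,"wx":0,"wy":0,"wz":0}
    - {"x":0.93,"y":0,"z":-0.57,"wx":0,"wy":0,"wz":0}
    - {"x":0.98,"y":0,"z":-0.49,"wx":0,"wy":0,"wz":0}
    - {"x":1.03,"y":0,"z":-0.41,"wx":0,"wy":0,"wz":0}
    - {"x":0,"y":0,"z":0,"wx":0,"wy":0,"wz":0}
    - {"x":0,"y":0,"z":0,"wx":0,"wy":0,"wz":0}
    - {"x":0,"y":0,"z":0,"wx":0,"wy":0,"wz":0}

```text
time_s: 19.6
ee_pos: [599.1, -9.1, 199.1]
orientation: [0.079, 0.964, -0.019, 0.253]
force: [0.3, -0.8, -0.6]
gripper_width: 0.002
```

```bash
python3 - <<'E'
from h import *
for n in ("scene","side"):
    c=cam(n,n+"20"); crop(c["image"],*((180,60,380,240) if n=="scene" else (195,60,375,240)),3.5,n+"20c")
go(case(49.4,-70,202.6)); print(read_state()["force"],uncase(read_state()["ee_pos"]))
E
```

```text
t 19.7 tcp [599.1  -9.  199. ] z [ 0.486 -0.077 -0.871] y [0.162 0.987 0.003] shift cm [-0.13 -0.16 -0.34] w -0.002
[ 0.48615754 -0.19520761 -0.64583266] [ 49.9345066  -68.40343586 199.0158798 ]
```

View pics/side20c.png

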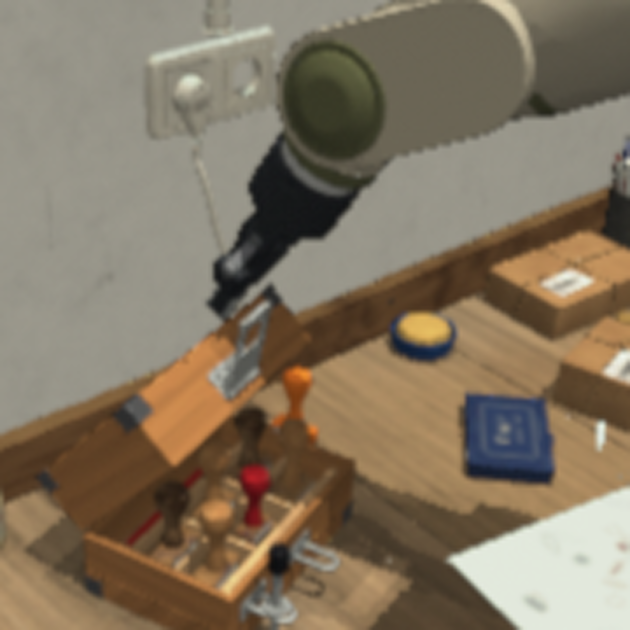

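View pics/scene20c.png

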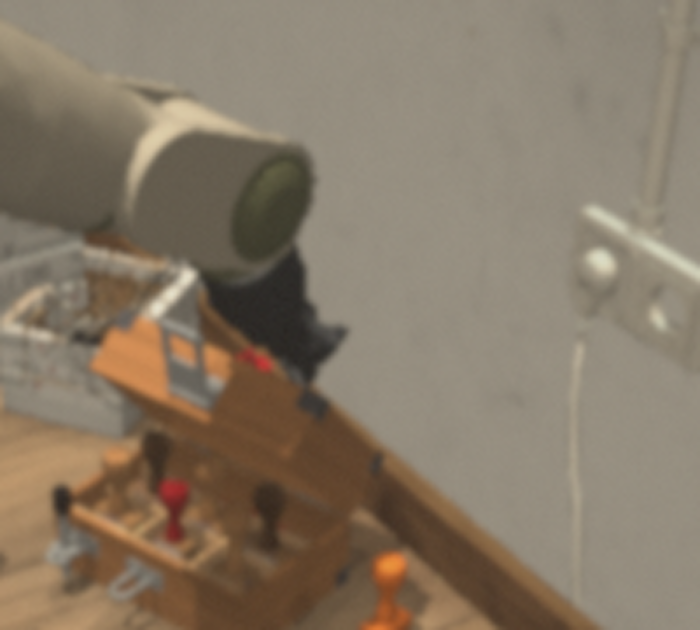

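Request:
arm_command:
  commands:
    - {"x":1.06,"y":0,"z":-0.33,"wx":0,"wy":0,"wz":0}
    - {"x":1.09,"y":0,"z":-0.24,"wx":0,"wy":0,"wz":0}
    - {"x":1.11,"y":0,"z":-0.15,"wx":0,"wy":0,"wz":0}
    - {"x":1.12,"y":0,"z":-0.05,"wx":0,"wy":0,"wz":0}
    - {"x":1.13,"y":0,"z":0.04,"wx":0,"wy":0,"wz":0}
    - {"x":1.12,"y":0,"z":0.1,"wx":0,"wy":0,"wz":0}
    - {"x":1.11,"y":0,"z":0.2,"wx":0,"wy":0,"wz":0}
    - {"x":1.09,"y":0,"z":0.3,"wx":0,"wy":0,"wz":0}
    - {"x":0,"y":0,"z":0,"wx":0,"wy":0,"wz":0}
    - {"x":0,"y":0,"z":0,"wx":0,"wy":0,"wz":0}

```text
time_s: 20.53
ee_pos: [522.5, 3.7, 157.0]
orientation: [0.079, 0.964, -0.019, 0.253]
force: [0.7, -0.7, -0.0]
gripper_width: -0.004
```

```bash
python3 - <<'E'
from h import *
for n in ("side",):
    c=cam(n,n+"21"); crop(c["image"],*((180,60,380,240) if n=="scene" else (195,60,375,240)),3.5,n+"21c")
go(case(-47,-70,131.5)); print(read_state()["force"],uncase(read_state()["ee_pos"]))
E
```

```text
t 20.58 tcp [522.9   3.6 157.3] z [ 0.486 -0.077 -0.871] y [0.162 0.987 0.003] shift cm [ 2.98 -0.17  1.28] w 0.003
[1.20813967 0.039698   1.62860243] [-27.33382942 -68.38215559 157.31441546]
```

View pics/side21c.png

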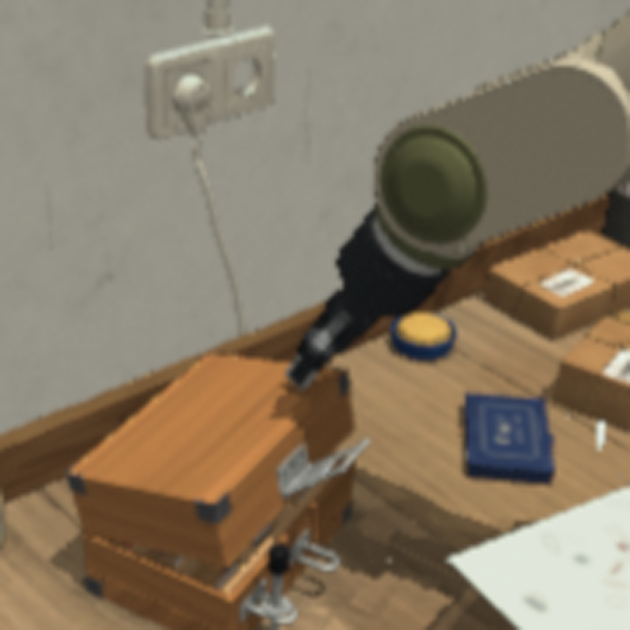

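Request:
arm_command:
  commands:
    - {"x":1.0,"y":0,"z":0.4,"wx":0,"wy":0,"wz":0}
    - {"x":1.0,"y":0,"z":0.4,"wx":0,"wy":0,"wz":0}
    - {"x":0.98,"y":0,"z":0.48,"wx":0,"wy":0,"wz":0}
    - {"x":0.1,"y":0,"z":0.18,"wx":0,"wy":0,"wz":0}
    - {"x":0,"y":0,"z":0,"wx":0,"wy":0,"wz":0}
    - {"x":0,"y":0,"z":0,"wx":0,"wy":0,"wz":0}
    - {"x":0,"y":0,"z":0,"wx":0,"wy":0,"wz":0}
    - {"x":0,"y":0,"z":0,"wx":0,"wy":0,"wz":0}
    - {"x":0,"y":0,"z":0,"wx":0,"wy":0,"wz":0}
    - {"x":0,"y":0,"z":0,"wx":0,"wy":0,"wz":0}

```text
time_s: 21.42
ee_pos: [503.6, 6.9, 129.7]
orientation: [0.079, 0.964, -0.019, 0.254]
force: [0.9, 0.6, 4.5]
gripper_width: -0.001
```

```bash
python3 - <<'E'
from h import *
for n in ("side","scene"):
    c=cam(n,n+"22"); crop(c["image"],*((180,120,300,240) if n=="scene" else (195,120,315,250)),5,n+"22c")
go(case(-47,-70,131.5)); print(read_state()["force"],uncase(read_state()["ee_pos"]))
E
```

```text
t 21.52 tcp [503.6   6.9 129.7] z [ 0.488 -0.077 -0.87 ] y [0.162 0.987 0.003] shift cm [-0.08 -0.17 -0.16] w -0.002
[0.42955199 0.37515835 5.19244692] [-46.90935385 -68.30432613 129.73575116]
```

View pics/side22c.png

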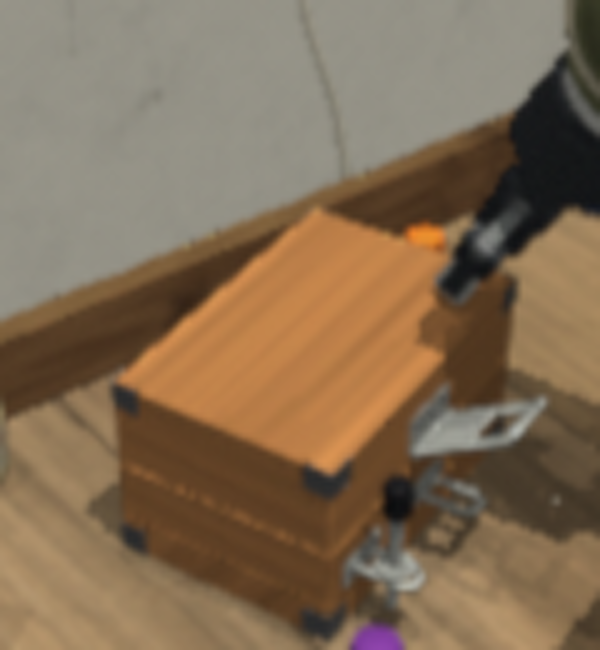

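View pics/scene22c.png

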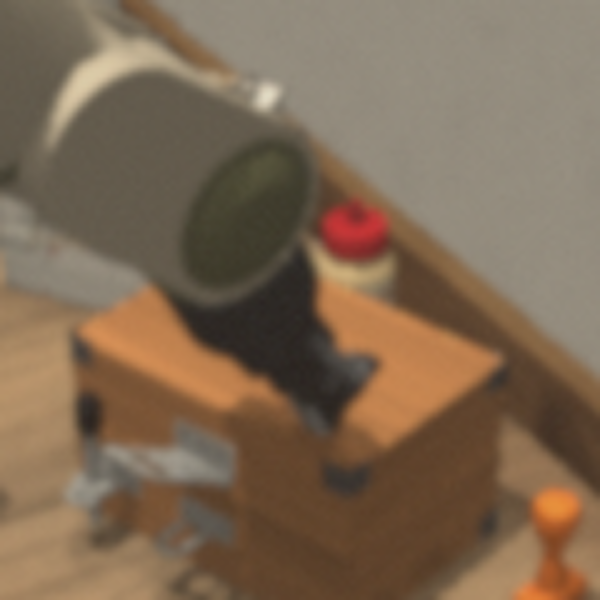

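Request:
arm_command:
  commands:
    - {"x":0.1,"y":0,"z":0.17,"wx":0,"wy":0,"wz":0}
    - {"x":0,"y":0,"z":0,"wx":0,"wy":0,"wz":0}
    - {"x":0.07,"y":0,"z":0.13,"wx":0,"wy":0,"wz":0}
    - {"x":0,"y":0,"z":0,"wx":0,"wy":0,"wz":0}
    - {"x":0,"y":0,"z":0,"wx":0,"wy":0,"wz":0}
    - {"x":0,"y":0,"z":0,"wx":0,"wy":0,"wz":0}
    - {"x":0,"y":0,"z":0,"wx":0,"wy":0,"wz":0}
    - {"x":0,"y":0,"z":0,"wx":0,"wy":0,"wz":0}
    - {"x":0,"y":0,"z":0,"wx":0,"wy":0,"wz":0}
    - {"x":0,"y":0,"z":0,"wx":0,"wy":0,"wz":0}

```text
time_s: 22.35
ee_pos: [504.0, 6.9, 128.9]
orientation: [0.078, 0.963, -0.02, 0.256]
force: [-24.6, 1.8, 41.0]
gripper_width: 0.001
```

Request:
arm_command:
  commands:
    - {"x":-0.3,"y":0,"z":-0.6,"wx":0,"wy":0,"wz":0}
    - {"x":-1.0,"y":0.8,"z":-2.2,"wx":0,"wy":0,"wz":0}
    - {"x":0.9,"y":1.6,"z":-2.0,"wx":0,"wy":0,"wz":0}
    - {"x":2,"y":1.8,"z":-1,"wx":0,"wy":0,"wz":0}
    - {"x":2,"y":1.5,"z":-1,"wx":0,"wy":0,"wz":0}
    - {"x":2,"y":1.3,"z":-1,"wx":0,"wy":0,"wz":0}
    - {"x":0,"y":0,"z":0,"wx":0,"wy":0,"wz":0}
    - {"x":0,"y":0,"z":0,"wx":0,"wy":0,"wz":0}
    - {"x":0,"y":0,"z":0,"wx":0,"wy":0,"wz":0}
    - {"x":0,"y":0,"z":0,"wx":0,"wy":0,"wz":0}

```text
time_s: 23.18
ee_pos: [428.8, 89.5, 166.2]
orientation: [0.079, 0.964, -0.019, 0.253]
force: [0.3, -0.2, 0.1]
gripper_width: 0.002
```

```bash
python3 - <<'E'
from h import *
np.set_printoptions(precision=1,suppress=True)
for n in ("side","wrist"):
    c=cam(n,n+"23")
    if n=="side": 
        crop(c["image"],195,120,315,250,5,n+"23c")
        for p in [(530,415),(428,452),(428,420)]:
            o,d=ray(c,195+p[0]/5,120+p[1]/5); k=((C-o[:2])@cy_)/(d[:2]@cy_); print(uncase(o+k*d))
    else: crop(c["image"],0,0,512,384,1.5,n+"23c")
go(case(-100,0,150)); print(read_state()["force"],uncase(read_state()["ee_pos"]))
E
```

```text
[-133.8    0.   118.3]
[-73.9   0.   63.8]
[-72.5   0.   87.4]
t 23.28 tcp [428.7  89.5 166.1] z [ 0.5 -0.1 -0.9] y [0.2 1.  0. ] shift cm [-2.2 -0.1  3.1] w -0.002
[ 0.4 -0.4  0.6] [-134.3    1.   166.1]
```

View pics/side23c.png

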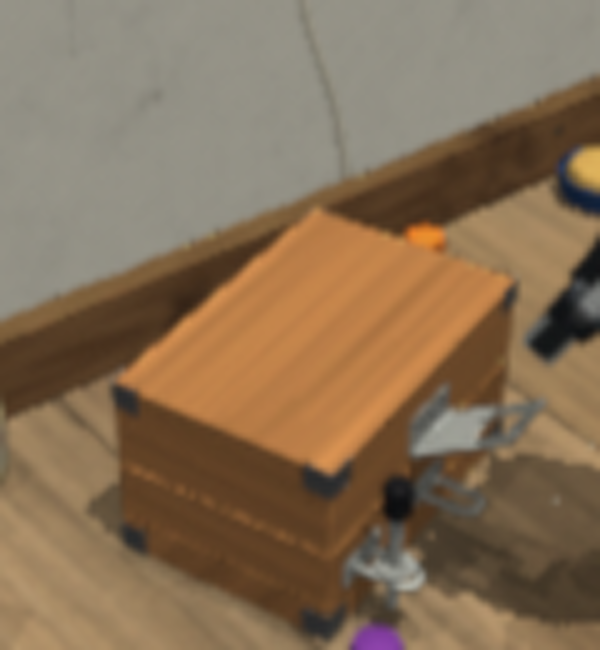

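View pics/wrist23c.png

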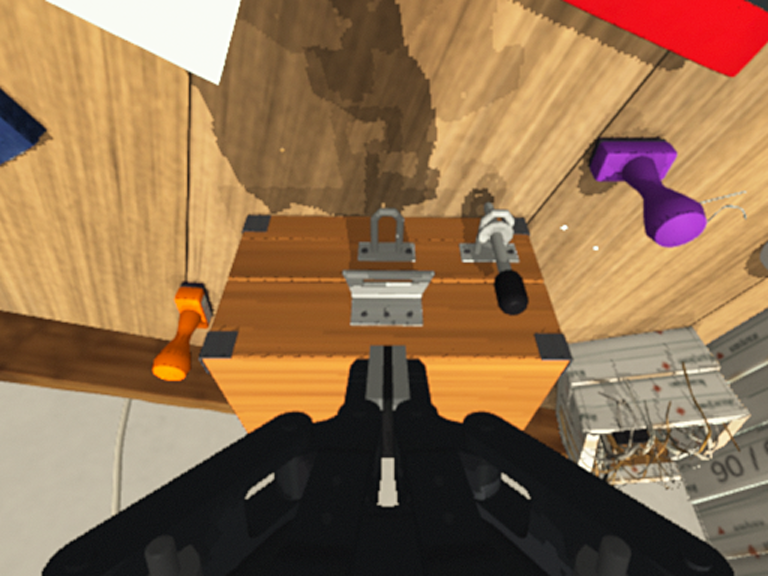

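```bash
python3 - <<'E'
from h import *
np.set_printoptions(precision=2,suppress=True)
M=R.from_quat(read_state()["orientation"]).as_matrix()
tx=np.array([-.87,-.488])
p0=read_state()["ee_pos"];P=[p0,case(-100,1,140)]
ph=np.concatenate([[2.15],np.linspace(2.0,0,13)])
for f in ph:
    s=20+8*f/2.15
    n=np.array([-np.cos(f),np.sin(f)])
    # contact corner = -tx side or +tx side
    k=1.5+11*abs(n@tx); 
    # choose TCP so that touching corner sits at s
    sg=-np.sign(n@tx); corner=11*sg*tx  # corner pointing into plate
    q=np.array([-75.5-s*np.sin(f),80-s*np.cos(f)])+1.5*n-corner
    P.append(case(q[0],1,q[1]))
for i in range(1,len(P)): print(i,"" if i<2 else round(ph[i-2],2),uncase(P[i]),M.T@(P[i]-P[i-1])/10)
E
```

```text
1  [-100.    1.  140.] [-1.7  -0.01  3.96]
2 2.15 [-88.54   1.   101.95] [ 0.87 -0.01  3.88]
3 2.0 [-90.26   1.    98.15] [ 0.34 -0.    0.25]
4 1.83 [-91.44   1.    93.78] [ 0.32 -0.    0.32]
5 1.67 [-91.87   1.    89.37] [ 0.25 -0.    0.36]
6 1.5 [-91.55   1.    85.05] [ 0.18 -0.    0.39]
7 1.33 [-90.54   1.    80.95] [ 0.11 -0.    0.41]
8 1.17 [-88.9    1.    77.18] [ 0.04 -0.    0.41]
9 1.0 [-105.84    1.     63.08] [ 2.17 -0.    0.39]
10 0.83 [-103.18    1.     60.21] [-0.09 -0.    0.38]
11 0.67 [-100.15    1.     57.89] [-0.15 -0.    0.35]
12 0.5 [-96.87   1.    56.17] [-0.2  -0.    0.31]
13 0.33 [-93.44   1.    55.05] [-0.24 -0.    0.27]
14 0.17 [-89.97   1.    54.55] [-0.28 -0.    0.21]
15 0.0 [-86.57   1.    54.63] [-0.3  -0.    0.16]
```

Request:
arm_command:
  commands:
    - {"x":-0.85,"y":0,"z":1.97,"wx":0,"wy":0,"wz":0}
    - {"x":-0.85,"y":0,"z":1.97,"wx":0,"wy":0,"wz":0}
    - {"x":0.61,"y":0,"z":1.6,"wx":0,"wy":0,"wz":0}
    - {"x":0.61,"y":0,"z":1.6,"wx":0,"wy":0,"wz":0}
    - {"x":0.43,"y":0,"z":0.67,"wx":0,"wy":0,"wz":0}
    - {"x":0.44,"y":0,"z":0.67,"wx":0,"wy":0,"wz":0}
    - {"x":0.36,"y":0,"z":0.54,"wx":0,"wy":0,"wz":0}
    - {"x":0.36,"y":0,"z":0.54,"wx":0,"wy":0,"wz":0}
    - {"x":0,"y":0,"z":0,"wx":0,"wy":0,"wz":0}
    - {"x":0,"y":0,"z":0,"wx":0,"wy":0,"wz":0}

```text
time_s: 24.12
ee_pos: [465.2, 84.2, 77.7]
orientation: [0.079, 0.964, -0.019, 0.254]
force: [-0.1, -0.3, 0.5]
gripper_width: -0.001
```

```bash
python3 - <<'E'
from h import *
np.set_printoptions(precision=1,suppress=True)
for n in ("side","wrist"):
    c=cam(n,n+"24")
    if n=="side": crop(c["image"],235,160,335,260,6,n+"24c")
    else: crop(c["image"],0,0,512,384,1.5,n+"24c")
print(read_state()["force"],uncase(read_state()["ee_pos"]))
E
```

```text
[-0.   0.8  0.8] [-97.2   1.8  78.1]
```

View pics/side24c.png

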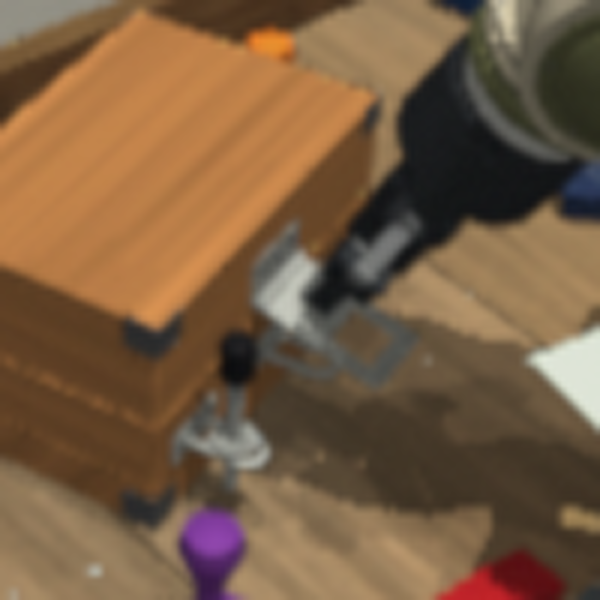

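View pics/wrist24c.png

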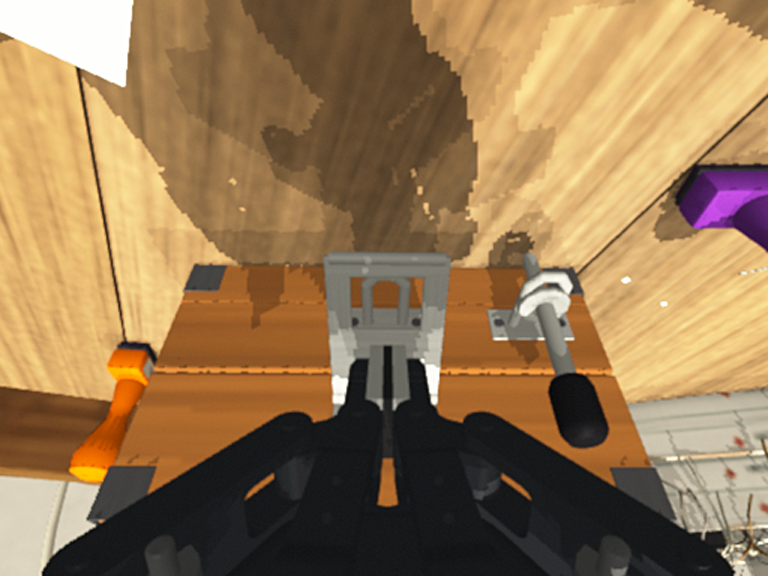

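Request:
arm_command:
  commands:
    - {"x":0.27,"y":0,"z":0.5,"wx":0,"wy":0,"wz":0}
    - {"x":0.27,"y":0,"z":0.5,"wx":0,"wy":0,"wz":0}
    - {"x":0.1,"y":0,"z":0.45,"wx":0,"wy":0,"wz":0}
    - {"x":0.05,"y":0,"z":0.4,"wx":0,"wy":0,"wz":0}
    - {"x":-0.13,"y":0,"z":0.27,"wx":0,"wy":0,"wz":0}
    - {"x":-0.13,"y":0,"z":0.27,"wx":0,"wy":0,"wz":0}
    - {"x":-0.19,"y":0,"z":0.16,"wx":0,"wy":0,"wz":0}
    - {"x":0,"y":0,"z":0,"wx":0,"wy":0,"wz":0}
    - {"x":0,"y":0,"z":0,"wx":0,"wy":0,"wz":0}
    - {"x":0,"y":0,"z":0,"wx":0,"wy":0,"wz":0}

```text
time_s: 25.05
ee_pos: [475.6, 82.7, 54.4]
orientation: [0.079, 0.964, -0.019, 0.254]
force: [-0.1, -0.1, 0.2]
gripper_width: -0.002
```

```bash
python3 - <<'E'
from h import *
np.set_printoptions(precision=1,suppress=True)
for n in ("side","wrist"):
    c=cam(n,n+"25")
    if n=="side": crop(c["image"],235,160,335,260,6,n+"25c")
    else: crop(c["image"],130,100,390,300,3,n+"25c")
print(read_state()["force"],uncase(read_state()["ee_pos"]))
E
```

```text
[-0.2 -0.   0.1] [-86.9   1.9  54.4]
```

View pics/side25c.png

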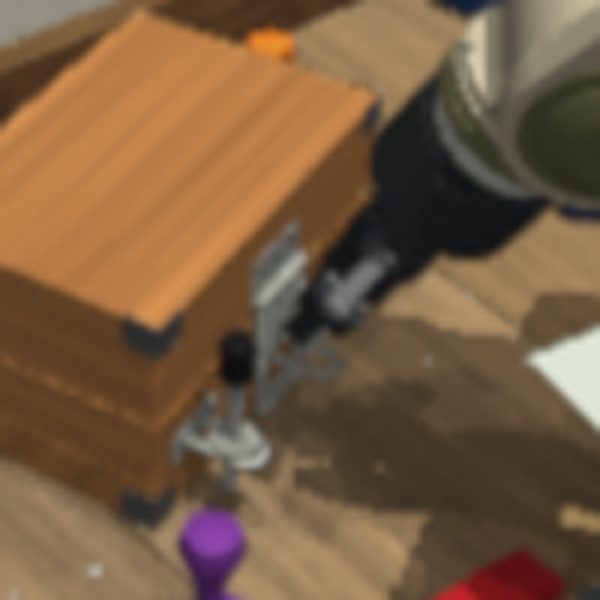

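View pics/wrist25c.png

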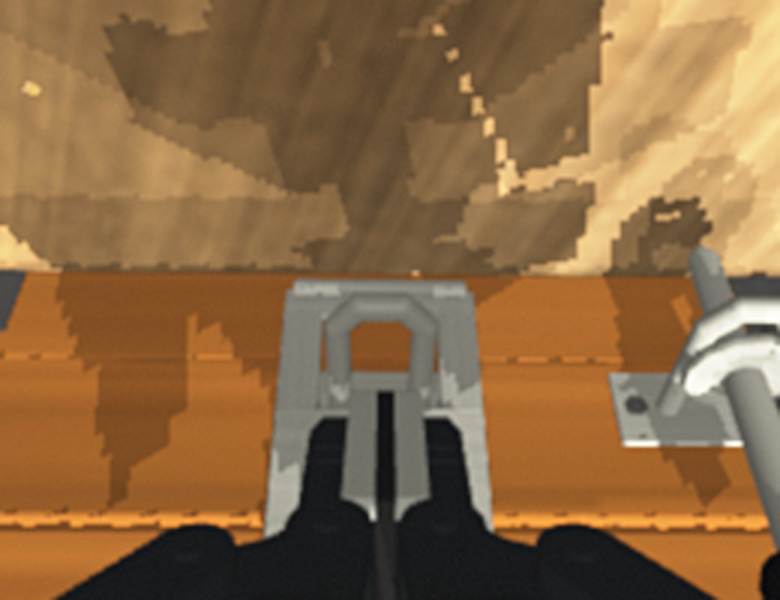

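Request:
arm_command:
  commands:
    - {"x":-0.17,"y":0,"z":0.1,"wx":0,"wy":0,"wz":0}
    - {"x":0,"y":0,"z":0,"wx":0,"wy":0,"wz":0}
    - {"x":-0.17,"y":0,"z":0.1,"wx":0,"wy":0,"wz":0}
    - {"x":0,"y":0,"z":0,"wx":0,"wy":0,"wz":0}
    - {"x":0,"y":0,"z":0,"wx":0,"wy":0,"wz":0}
    - {"x":0,"y":0,"z":0,"wx":0,"wy":0,"wz":0}
    - {"x":0,"y":0,"z":0,"wx":0,"wy":0,"wz":0}
    - {"x":0,"y":0,"z":0,"wx":0,"wy":0,"wz":0}
    - {"x":0,"y":0,"z":0,"wx":0,"wy":0,"wz":0}
    - {"x":0,"y":0,"z":0,"wx":0,"wy":0,"wz":0}

```text
time_s: 25.98
ee_pos: [477.4, 82.2, 53.2]
orientation: [0.079, 0.964, -0.019, 0.251]
force: [-13.0, 2.3, 8.1]
gripper_width: 0.002
```

Request:
arm_command:
  commands:
    - {"x":0.5,"y":0,"z":-0.3,"wx":0,"wy":0,"wz":0}
    - {"x":1.0,"y":0,"z":-0.56,"wx":0,"wy":0,"wz":0}
    - {"x":-1.5,"y":0,"z":-2.75,"wx":0,"wy":0,"wz":0}
    - {"x":-1.5,"y":0,"z":-2.75,"wx":0,"wy":0,"wz":0}
    - {"x":-1.5,"y":0,"z":-2.75,"wx":0,"wy":0,"wz":0}
    - {"x":0,"y":2.4,"z":0,"wx":0,"wy":0,"wz":0}
    - {"x":0,"y":2.4,"z":0,"wx":0,"wy":0,"wz":0}
    - {"x":0,"y":2.3,"z":0,"wx":0,"wy":0,"wz":0}
    - {"x":0,"y":0,"z":0,"wx":0,"wy":0,"wz":0}
    - {"x":0,"y":0,"z":0,"wx":0,"wy":0,"wz":0}
  claw: 0.1

```text
time_s: 26.82
ee_pos: [472.5, 155.3, 146.2]
orientation: [0.078, 0.964, -0.019, 0.254]
force: [0.5, -0.2, -1.3]
gripper_width: 0.452
```

```bash
python3 - <<'E'
from h import *
np.set_printoptions(precision=1,suppress=True)
for n in ("side","scene","wrist"):
    c=cam(n,n+"26")
    if n=="side": crop(c["image"],235,160,335,260,6,n+"26c")
    elif n=="scene": crop(c["image"],180,170,280,260,6,n+"26c")
    else: crop(c["image"],60,60,410,310,2.2,n+"26c")
print(read_state()["force"],uncase(read_state()["ee_pos"]))
E
```

```text
[-0.1 -0.2  0.6] [-101.6   71.6  146.1]
```

View pics/side26c.png

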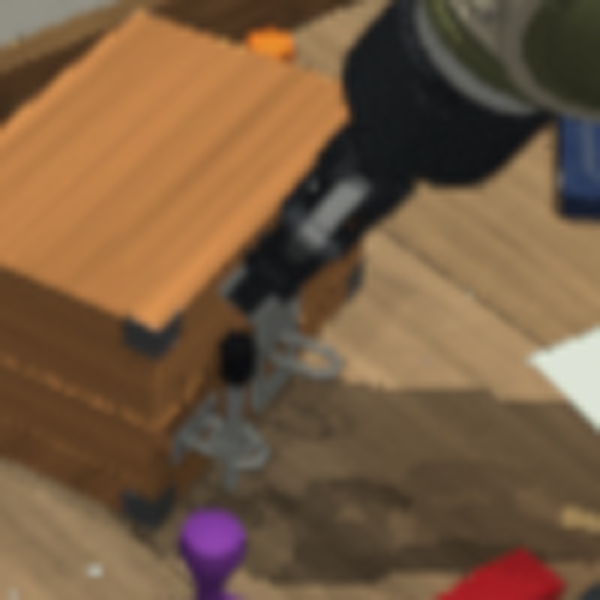

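View pics/scene26c.png

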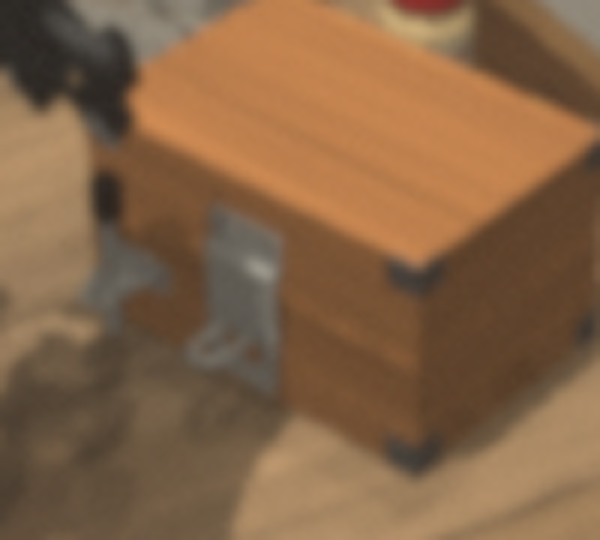

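View pics/wrist26c.png

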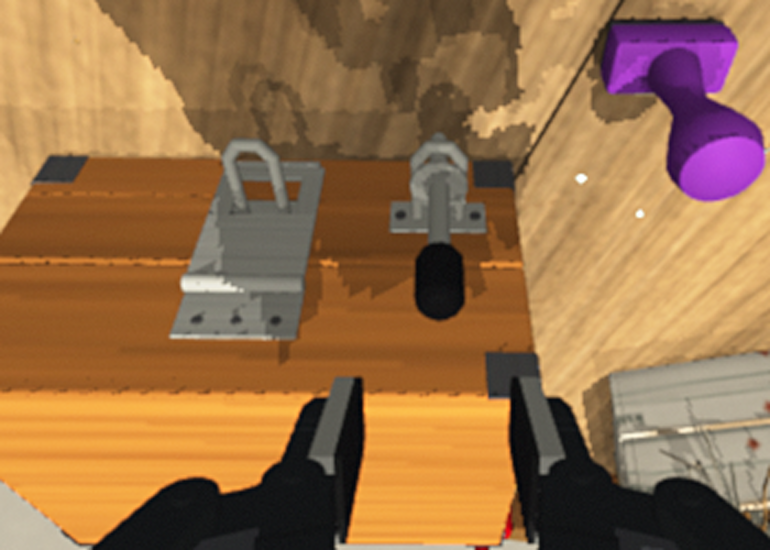

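```bash
python3 - <<'E'
from h import *
np.set_printoptions(precision=1,suppress=True)
c=cam("wrist")
e=lambda u,v:(60+u/2.2,60+v/2.2)
for n,u,v,z in [("collar",438,182,45),("collar",438,182,43),("knobtop",439,300,106.5),("loop endout",438,138,40),("staple end out",246,140,40),("rodL",235,190,40),("rodR",279,190,40),("rodL",230,165,40),("rodR",268,165,40),("park rodL",416,165,40),("park rodR",464,165,40)]:
    print(n,uncase(onz(c,*e(u,v),z)))
print(uncase(tcpfor([*case(-92,72,94)[:2],94]))); go(tcpfor(case(-92,72,94)));go(tcpfor(case(-92,72,130)))
E
```

```text
collar [-93.   73.3  45. ]
collar [-91.3  73.3  43. ]
knobtop [-95.7  73.3 106.5]
loop endout [-109.8   73.2   40. ]
staple end out [-108.9    1.6   40. ]
rodL [-84.7  -8.5  40. ]
rodR [-84.7   9.2  40. ]
rodL [-97.3  -7.3  40. ]
rodR [-97.3   7.4  40. ]
park rodL [-97.3  64.7  40. ]
park rodR [-97.3  83.3  40. ]
[-82.6  72.   77.5]
t 27.02 tcp [472.5 153.8 146.2] z [ 0.5 -0.1 -0.9] y [0.2 1.  0. ] shift cm [1.7 0.  6.9] w 0.452
t 27.02 tcp [472.5 153.8 146.2] z [ 0.5 -0.1 -0.9] y [0.2 1.  0. ] shift cm [-0.   0.   3.8] w 0.452
```

Request:
arm_command:
  commands:
    - {"x":0.6,"y":0.06,"z":2.3,"wx":0,"wy":0,"wz":0}
    - {"x":0.6,"y":0.06,"z":2.3,"wx":0,"wy":0,"wz":0}
    - {"x":0.4,"y":0,"z":1.5,"wx":0,"wy":0,"wz":0}
    - {"x":0.2,"y":0,"z":0.75,"wx":0,"wy":0,"wz":0}
    - {"x":0,"y":0,"z":0,"wx":0,"wy":0,"wz":0}
    - {"x":0,"y":0,"z":0,"wx":0,"wy":0,"wz":0}
    - {"x":0,"y":0,"z":0,"wx":0,"wy":0,"wz":0}
    - {"x":0,"y":0,"z":0,"wx":0,"wy":0,"wz":0}
    - {"x":0,"y":0,"z":0,"wx":0,"wy":0,"wz":0}
    - {"x":0,"y":0,"z":0,"wx":0,"wy":0,"wz":0}

```text
time_s: 27.85
ee_pos: [490.7, 153.1, 78.3]
orientation: [0.079, 0.964, -0.019, 0.254]
force: [-0.0, 0.0, 0.1]
gripper_width: 0.448
```

```bash
python3 - <<'E'
from h import *
np.set_printoptions(precision=1,suppress=True)
for n in ("side","wrist"):
    c=cam(n,n+"27")
    if n=="side": crop(c["image"],235,160,335,260,6,n+"27c")
    else: crop(c["image"],100,100,400,350,2.2,n+"27c")
go(tcpfor(case(-93,73.2,94)));print(read_state()["force"],uncase(read_state()["ee_pos"]))
E
```

```text
t 27.95 tcp [490.6 153.1  78. ] z [ 0.5 -0.1 -0.9] y [0.2 1.  0. ] shift cm [ 0.  -0.1  0.1] w 0.45
[-0.   0.1 -0.3] [-83.6  73.8  78. ]
```

View pics/side27c.png

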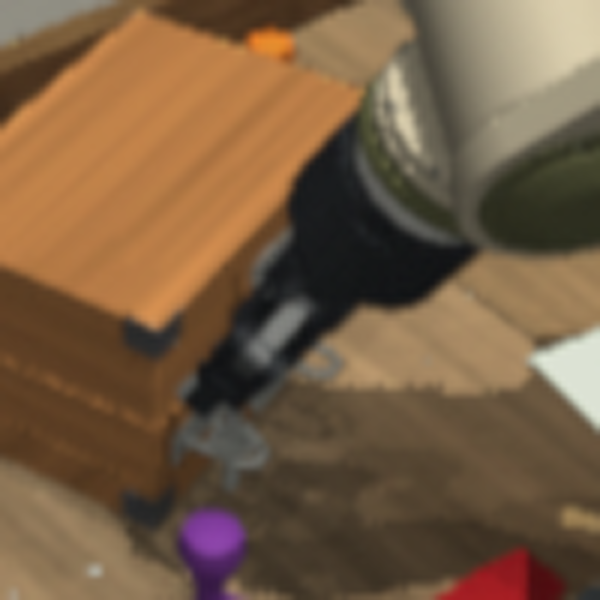

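View pics/wrist27c.png

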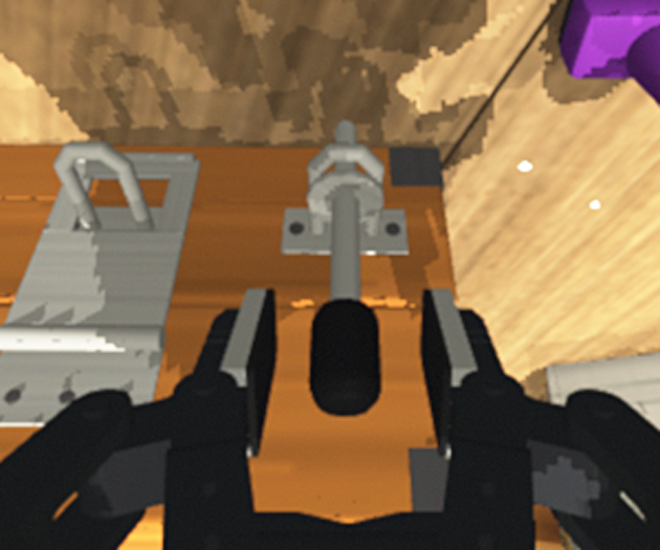

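Request:
arm_command:
  commands:
    - {"x":1.05,"y":0,"z":-0.6,"wx":0,"wy":0,"wz":0}
    - {"x":0,"y":0,"z":0,"wx":0,"wy":0.086,"wz":0}
    - {"x":0,"y":0,"z":0,"wx":0,"wy":0.086,"wz":0}
    - {"x":0,"y":0,"z":0,"wx":0,"wy":0.086,"wz":0}
    - {"x":0,"y":0,"z":0,"wx":0,"wy":0.086,"wz":0}
    - {"x":0,"y":0,"z":0,"wx":0,"wy":0.086,"wz":0}
    - {"x":0,"y":0,"z":0,"wx":0,"wy":0.084,"wz":0}
    - {"x":0,"y":0,"z":0,"wx":0,"wy":0,"wz":0}
    - {"x":0,"y":0,"z":0,"wx":0,"wy":0,"wz":0}
    - {"x":0,"y":0,"z":0,"wx":0,"wy":0,"wz":0}

```text
time_s: 28.78
ee_pos: [478.2, 153.9, 77.4]
orientation: [0.083, 0.997, -0.002, 0.011]
force: [-0.7, 0.8, 0.4]
gripper_width: 0.45
```

```bash
python3 - <<'E'
from h import *
np.set_printoptions(precision=1,suppress=True)
for n in ("side","wrist"):
    c=cam(n,n+"28")
    if n=="side": crop(c["image"],235,160,335,260,6,n+"28c")
    else: crop(c["image"],100,100,400,350,2.2,n+"28c")
go(case(-96,73.2,75));print(read_state()["force"],uncase(read_state()["ee_pos"]),read_state()["orientation"])
E
```

```text
t 28.88 tcp [478.1 154.1  77.6] z [ 0. -0. -1.] y [ 0.2  1.  -0. ] shift cm [0.  0.  0.3] w 0.449
[-0.6 -0.8 -0.4] [-96.1  72.8  77.6] [ 0.1  1.  -0.   0. ]
```

View pics/side28c.png

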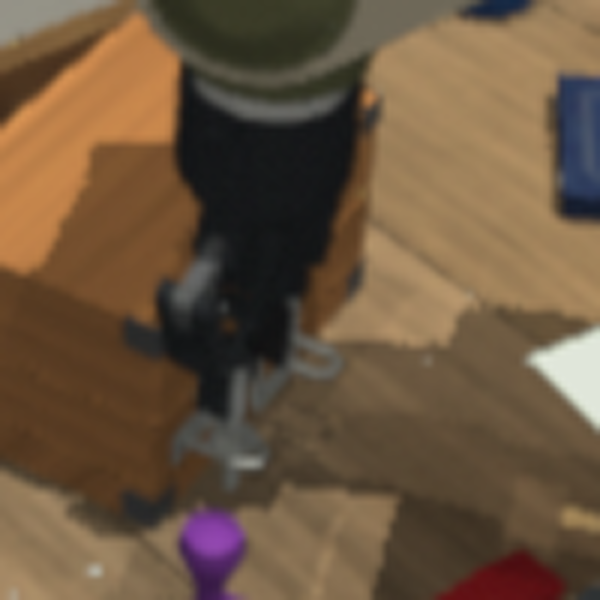

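View pics/wrist28c.png

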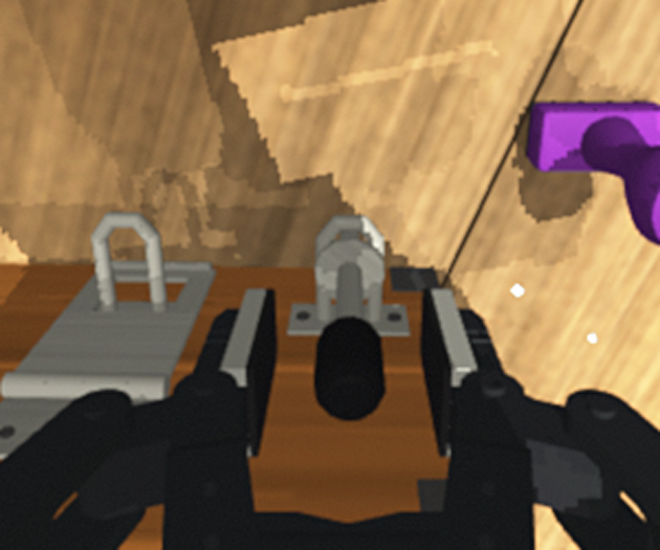

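Request:
arm_command:
  commands:
    - {"x":0,"y":0,"z":0.15,"wx":0,"wy":0,"wz":0}
    - {"x":0,"y":0,"z":0,"wx":0,"wy":0,"wz":0}
    - {"x":0,"y":0,"z":0,"wx":0,"wy":0,"wz":0}
    - {"x":0,"y":0,"z":0,"wx":0,"wy":0,"wz":0}
    - {"x":0,"y":0,"z":0,"wx":0,"wy":0,"wz":0}
    - {"x":0,"y":0,"z":0,"wx":0,"wy":0,"wz":0}
    - {"x":0,"y":0,"z":0,"wx":0,"wy":0,"wz":0}
    - {"x":0,"y":0,"z":0,"wx":0,"wy":0,"wz":0}
    - {"x":0,"y":0,"z":0,"wx":0,"wy":0,"wz":0}
    - {"x":0,"y":0,"z":0,"wx":0,"wy":0,"wz":0}
  claw: 1.0
  force: 60

```text
time_s: 29.72
ee_pos: [478.9, 153.9, 76.2]
orientation: [0.083, 0.997, -0.001, 0.011]
force: [-0.4, 0.6, 0.0]
gripper_width: 0.175
```

```bash
python3 - <<'E'
from h import *
np.set_printoptions(precision=1,suppress=True)
s=read_state();print(s["force"],uncase(s["ee_pos"]),s["gripper_width"]*85,R.from_quat(s["orientation"]).as_matrix().round(3))
E
```

```text
[-0.4  0.6  0. ] [-95.3  72.7  76.2] 14.894041105770137 [[-1.   0.2  0. ]
 [ 0.2  1.  -0. ]
 [-0.  -0.  -1. ]]
```

Request:
arm_command:
  commands:
    - {"x":0,"y":0,"z":-0.7,"wx":0,"wy":0,"wz":0}
    - {"x":0,"y":0,"z":-2,"wx":0,"wy":0,"wz":0}
    - {"x":0,"y":0,"z":-2,"wx":0,"wy":0,"wz":0}
    - {"x":0,"y":-1.8,"z":0,"wx":0,"wy":0,"wz":0}
    - {"x":0,"y":-1.8,"z":0,"wx":0,"wy":0,"wz":0}
    - {"x":0,"y":-1.8,"z":0,"wx":0,"wy":0,"wz":0}
    - {"x":0,"y":-1.8,"z":0,"wx":0,"wy":0,"wz":0}
    - {"x":0,"y":0,"z":0,"wx":0,"wy":0,"wz":0}
    - {"x":0,"y":0,"z":0,"wx":0,"wy":0,"wz":0}
    - {"x":0,"y":0,"z":0,"wx":0,"wy":0,"wz":0}

```text
time_s: 30.55
ee_pos: [466.1, 83.5, 123.6]
orientation: [0.083, 0.997, -0.001, 0.011]
force: [0.5, 0.5, -0.2]
gripper_width: 0.174
```

```bash
python3 - <<'E'
from h import *
np.set_printoptions(precision=1,suppress=True)
for n in ("side","scene","wrist"):
    c=cam(n,n+"29")
    if n=="side": crop(c["image"],235,160,335,260,6,n+"29c")
    elif n=="scene": crop(c["image"],180,170,280,260,6,n+"29c")
    else: crop(c["image"],130,100,390,350,2.3,n+"29c")
s=read_state();print(s["force"],uncase(s["ee_pos"]),s["gripper_width"]*85)
E
```

```text
[ 0.4 -0.1 -0. ] [-96.5   1.4 123.3] 15.18929176267292
```

View pics/side29c.png

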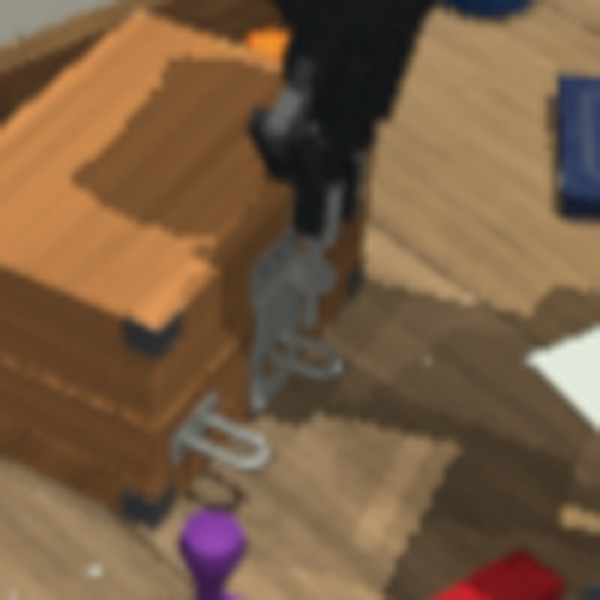

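View pics/scene29c.png

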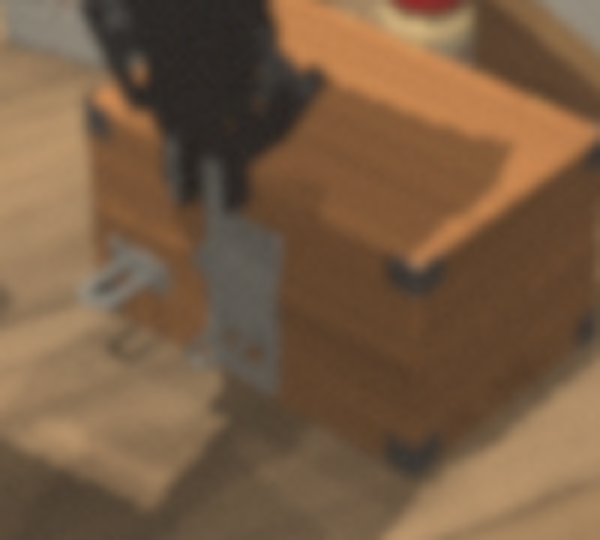

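View pics/wrist29c.png

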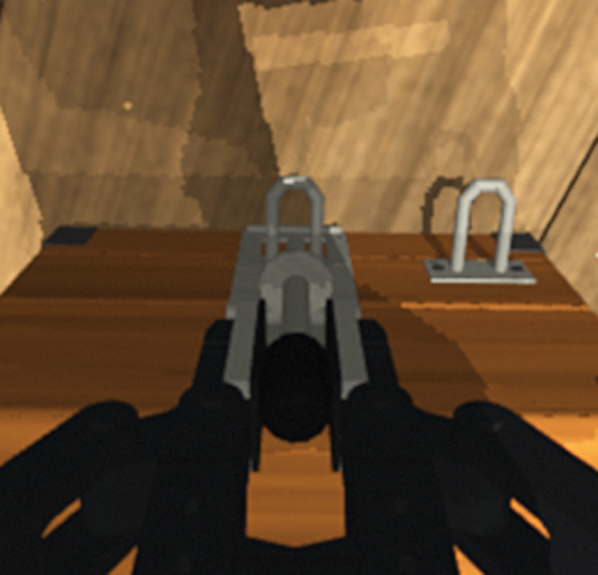

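Request:
arm_command:
  commands:
    - {"x":-0.1,"y":-0.05,"z":0.9,"wx":0,"wy":0,"wz":0}
    - {"x":0,"y":0,"z":0.5,"wx":0,"wy":0,"wz":0}
    - {"x":0,"y":0,"z":0.5,"wx":0,"wy":0,"wz":0}
    - {"x":0,"y":0,"z":0.5,"wx":0,"wy":0,"wz":0}
    - {"x":0,"y":0,"z":0,"wx":0,"wy":0,"wz":0}
    - {"x":0,"y":0,"z":0,"wx":0,"wy":0,"wz":0}
    - {"x":0,"y":0,"z":0,"wx":0,"wy":0,"wz":0}
    - {"x":0,"y":0,"z":0,"wx":0,"wy":0,"wz":0}
    - {"x":0,"y":0,"z":0,"wx":0,"wy":0,"wz":0}
    - {"x":0,"y":0,"z":0,"wx":0,"wy":0,"wz":0}

```text
time_s: 31.53
ee_pos: [467.5, 82.3, 99.5]
orientation: [0.083, 0.997, -0.002, 0.011]
force: [0.1, 0.5, 0.1]
gripper_width: 0.175
```

```bash
python3 - <<'E'
from h import *
np.set_printoptions(precision=1,suppress=True)
for n in ("side","scene","wrist"):
    c=cam(n,n+"30")
    if n=="side": crop(c["image"],255,180,325,240,10,n+"30c")
    elif n=="scene": crop(c["image"],180,180,260,240,9,n+"30c")
    else: crop(c["image"],130,100,390,350,2.3,n+"30c")
s=read_state();print(s["force"],uncase(s["ee_pos"]),s["gripper_width"]*85)
E
```

```text
[0.5 0.8 0.2] [-94.9   0.2  99.4] 15.379801073284499
```

View pics/side30c.png

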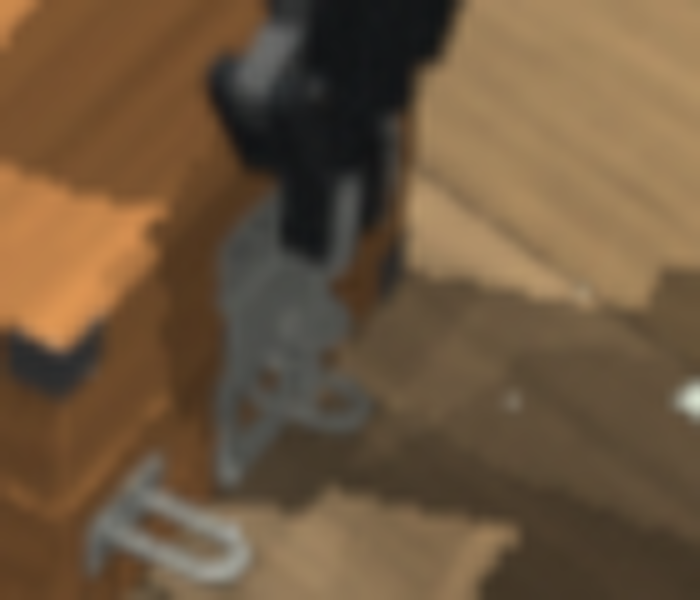

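View pics/scene30c.png

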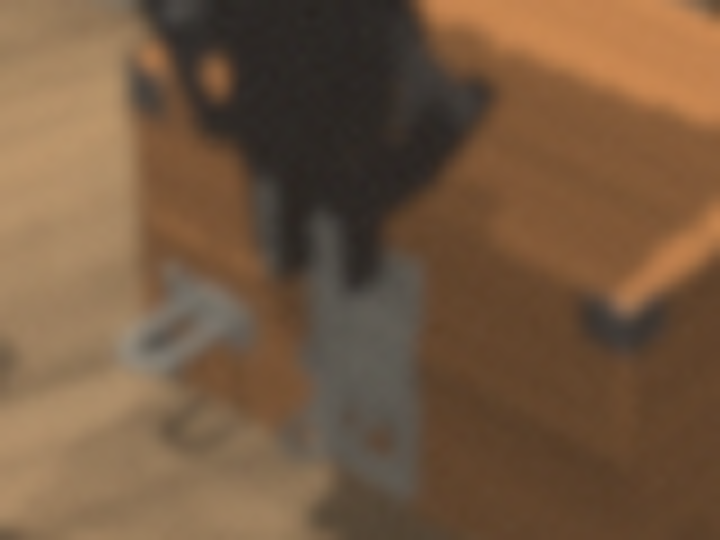

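View pics/wrist30c.png

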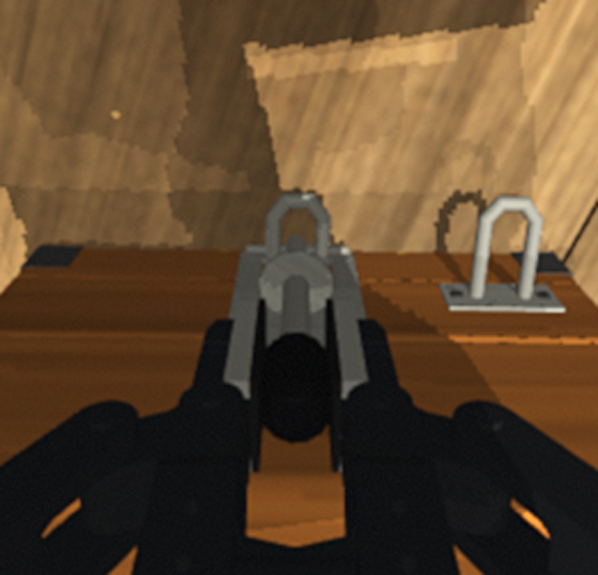

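Request:
arm_command:
  commands:
    - {"x":0,"y":0,"z":0.5,"wx":0,"wy":0,"wz":0}
    - {"x":0,"y":0,"z":0.5,"wx":0,"wy":0,"wz":0}
    - {"x":0,"y":0,"z":0.5,"wx":0,"wy":0,"wz":0}
    - {"x":0,"y":0,"z":0.5,"wx":0,"wy":0,"wz":0}
    - {"x":0,"y":0,"z":0.2,"wx":0,"wy":0,"wz":0}
    - {"x":0,"y":0,"z":0,"wx":0,"wy":0,"wz":0}
    - {"x":0,"y":0,"z":0,"wx":0,"wy":0,"wz":0}
    - {"x":0,"y":0,"z":0,"wx":0,"wy":0,"wz":0}
    - {"x":0,"y":0,"z":0,"wx":0,"wy":0,"wz":0}
    - {"x":0,"y":0,"z":0,"wx":0,"wy":0,"wz":0}

```text
time_s: 32.52
ee_pos: [468.0, 82.2, 77.5]
orientation: [0.083, 0.997, -0.002, 0.011]
force: [0.1, 0.4, -0.9]
gripper_width: 0.171
```

```bash
python3 - <<'E'
from h import *
np.set_printoptions(precision=1,suppress=True)
for n in ("side","wrist"):
    c=cam(n,n+"31")
    if n=="side": crop(c["image"],255,180,325,240,10,n+"31c")
    else: crop(c["image"],130,100,390,350,2.3,n+"31c")
s=read_state();print(s["force"],uncase(s["ee_pos"]),s["gripper_width"]*85)
E
```

```text
[-0.2  0.4 -0.4] [-94.3   0.2  77.5] 14.743661431790008
```

View pics/side31c.png

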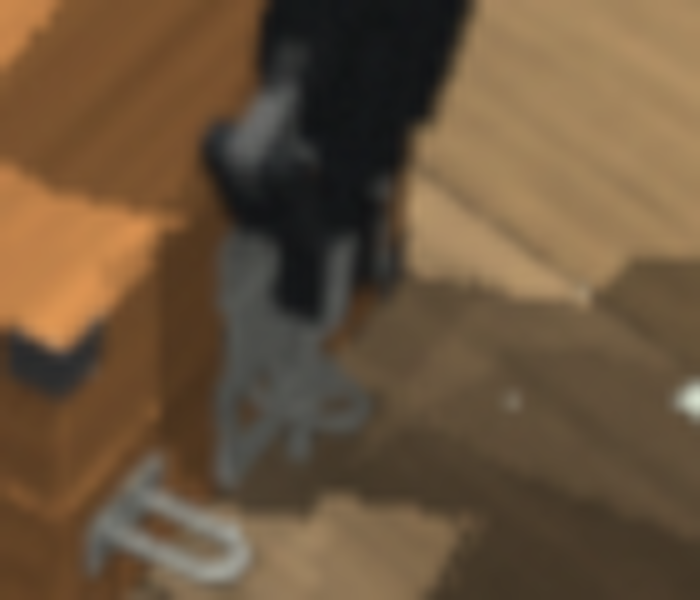

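View pics/wrist31c.png

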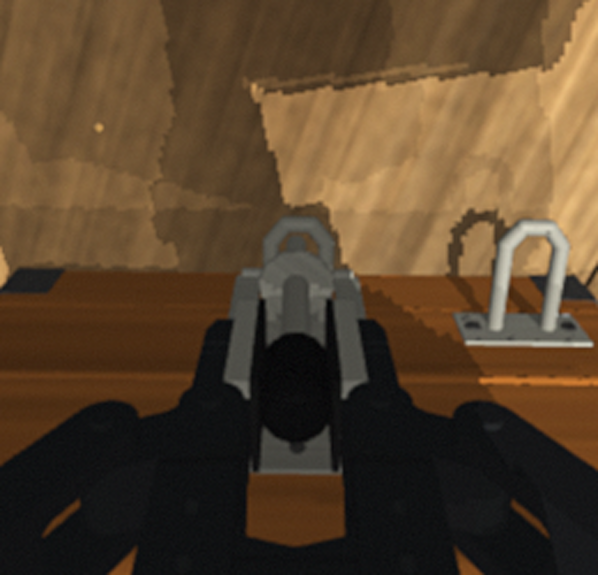

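Request:
arm_command:
  commands:
    - {"x":0,"y":0,"z":0.13,"wx":0,"wy":0,"wz":0}
    - {"x":0,"y":0,"z":0.08,"wx":0,"wy":0,"wz":0}
    - {"x":0,"y":0,"z":0,"wx":0,"wy":0,"wz":0}
    - {"x":0,"y":0,"z":0,"wx":0,"wy":0,"wz":0}
    - {"x":0,"y":0,"z":0,"wx":0,"wy":0,"wz":0}
    - {"x":0,"y":0,"z":0,"wx":0,"wy":0,"wz":0}
    - {"x":0,"y":0,"z":0,"wx":0,"wy":0,"wz":0}
    - {"x":0,"y":0,"z":0,"wx":0,"wy":0,"wz":0}
    - {"x":0,"y":0,"z":0,"wx":0,"wy":0,"wz":0}
    - {"x":0,"y":0,"z":0,"wx":0,"wy":0,"wz":0}

```text
time_s: 33.45
ee_pos: [468.5, 82.2, 76.0]
orientation: [0.083, 0.997, -0.002, 0.012]
force: [-0.6, 0.2, 7.4]
gripper_width: 0.173
```

Request:
arm_command:
  commands:
    - {"x":0,"y":0,"z":0,"wx":0,"wy":0,"wz":0}
    - {"x":0,"y":0,"z":0,"wx":0,"wy":0,"wz":0}
    - {"x":0,"y":0,"z":0,"wx":0,"wy":0,"wz":0}
    - {"x":0,"y":0,"z":0,"wx":0,"wy":0,"wz":0}
    - {"x":0,"y":0,"z":-1,"wx":0,"wy":0,"wz":0}
    - {"x":0,"y":0,"z":-2,"wx":0,"wy":0,"wz":0}
    - {"x":0,"y":0,"z":-3,"wx":0,"wy":0,"wz":0}
    - {"x":0,"y":0,"z":-3.5,"wx":0,"wy":0,"wz":0}
    - {"x":0,"y":0,"z":-3.5,"wx":0,"wy":0,"wz":0}
    - {"x":3,"y":0,"z":0,"wx":0,"wy":0,"wz":0}
  claw: 0.3

```text
time_s: 34.28
ee_pos: [440.8, 86.9, 211.7]
orientation: [0.083, 0.996, -0.001, 0.018]
force: [0.4, 1.8, 0.1]
gripper_width: 0.352
```

```bash
python3 - <<'E'
from h import *
np.set_printoptions(precision=1,suppress=True)
for n in ("side","scene","wrist"):
    c=cam(n,n+"32")
    if n=="side": crop(c["image"],195,140,335,240,5,n+"32c")
    elif n=="scene": crop(c["image"],180,170,280,260,6,n+"32c")
    else: crop(c["image"],0,0,512,384,1.5,n+"32c")
s=read_state();print(s["force"],uncase(s["ee_pos"]),s["gripper_width"]*85)
E
```

```text
[ 0.1 -0.6 -0.6] [-128.1    0.5  205.5] 29.793360907878686
```

View pics/side32c.png

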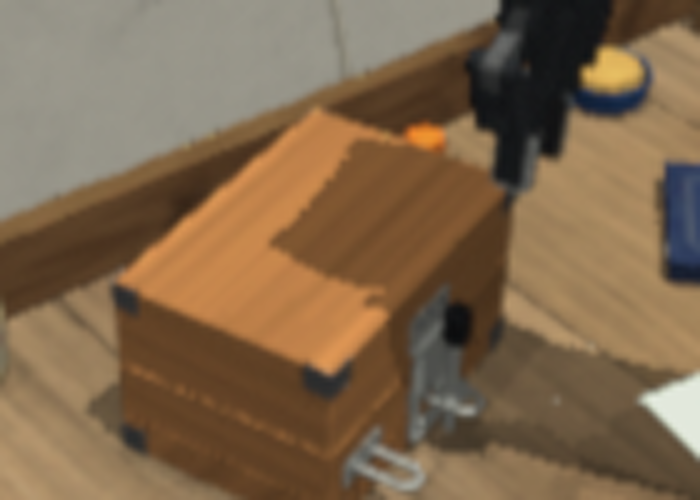

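View pics/scene32c.png

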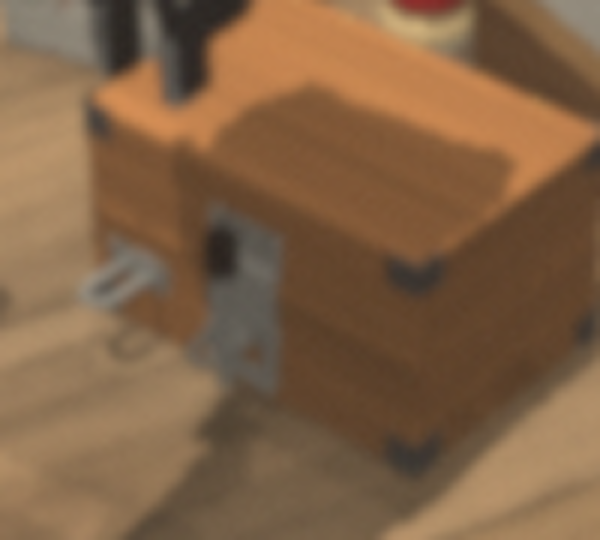

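View pics/wrist32c.png

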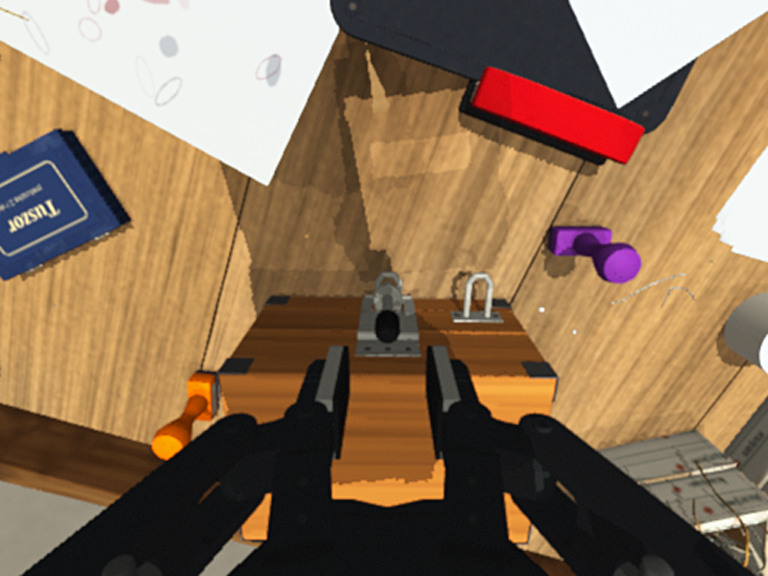

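```bash
python3 - <<'E'
from h import *
np.set_printoptions(precision=1,suppress=True)
s,q,w=cam("side"),cam("scene"),cam("wrist")
l=[ray(s,195+458/5,140+310/5),ray(q,180+220/6,170+232/6)]
x,e=tri(l);print("knob top",uncase(x),e)
crop(s["image"],255,185,315,235,12,"fin_side"); crop(w["image"],200,160,340,260,5,"fin_w")
for y in (106,-106):
  for z in (126,): print("side FL/FR top",(np.array(proj(s,case(-72,y,z)))-[195,140])*5, "scene",(np.array(proj(q,case(-72,y,z)))-[180,170])*6)
E
```

```text
knob top [-89.7  -0.3 103.5] [np.float64(1.1956228949611905), np.float64(1.1956228949613357)]
side FL/FR top [334.6 373.9] scene [78.2 97.9]
side FL/FR top [514.  174.5] scene [418.6 264.1]
```

View pics/fin_side.png

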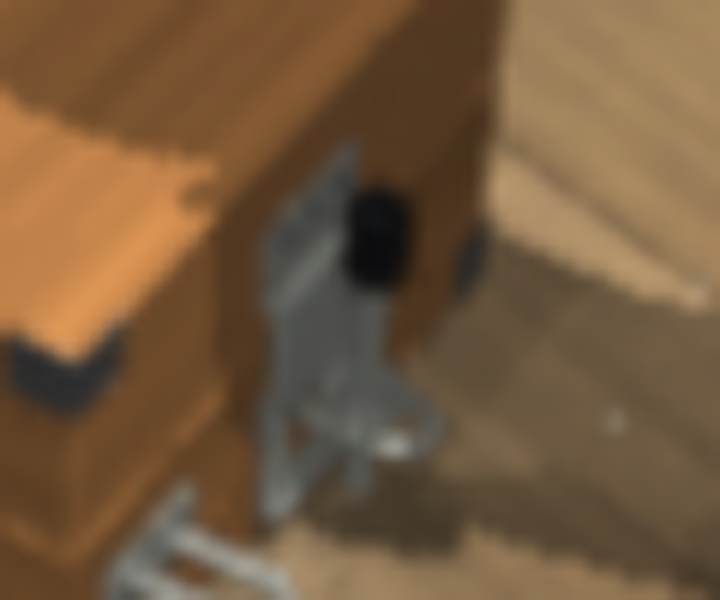

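View pics/fin_w.png

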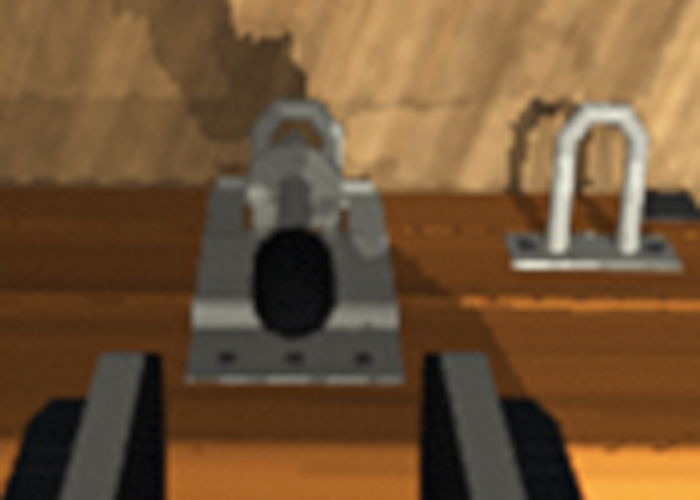

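```bash
python3 -c "
from bench import workorder,read_state
print(read_state()['qvel'].round(3)); print(workorder.job_done())"
```

```text
[ 0.     0.013 -0.005 -0.    -0.    -0.   ]
the job is handed in; nothing more can be done
None
```

The job is done and handed in at about 34.5 s of the 72 s allowed. The dark brown stamp stands in compartment 5 and the tan stamp in compartment 0. The lid is shut, the hasp is down over the staple, and the pin is in the staple with its collar on the loop. The orange and purple look-alikes, moistener, label roll and glue jar were never touched.

**Checks that agreed:**
- **Stamps:** both stood upright in their compartments in the pictures taken before the lid was closed.
- **Lid:** its top corners fall where a shut lid should be, to within about 2 pixels.
- **Hasp:** pushing it showed firm contact at about 13 N, and in the last pictures it lies flat with the staple through its slot.
- **Pin:** it met the loop with about 7 N at the same height as when it was parked.
- **Arm:** it stands clear, with no contact force.

**Checks that disagreed or came close:**
- **Pin knob:** its top measured 103.5 mm high, against about 106.5 mm expected. I put this down to where I picked the knob in the pictures.
- **Case depth:** the rim corners measured about 5 mm short of the stated 144 mm depth, so I placed the stamps from the dividers instead.
- **Force on the lid:** the final press reached about 48 N in total (41 N of it vertical). The closed fingertips took it, not the gripper's body, and I backed off at once. It is under the 120 N wrist limit, but it would exceed the 40 N limit if fingertips count as the gripper's body.

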